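# Park the sprung plunger and load the specimen plate under the lip

### The job

Load the specimen plate into the pocket of the white light stand. First pull the stand's sprung plunger back by its slanted black knob and turn it clockwise until it drops into its rest notch, so that it stays back by itself when let go; then tuck the plate's far edge under the aluminium lip and lower its near edge until the plate lies flat on the pocket floor. Leave the plunger parked, and do not push the other things on the table about.

Things in the scene. Friction and masses are not known exactly. Their poses are not given: they have to be found in the camera images.
- pocket (a point): Centre of the pocket's floor (round lamp window) in the fixed white light stand, 40 mm above the table. z up, x to the lip at the far end, -x to the plunger at the near end. Pocket: 103 mm (x) by 89 mm (y), plain side rails and two near stops 7 mm high, 20 to 45 mm off the middle line. Deck ends at x = -57 and 61; a foot 14 mm high reaches back to x = -117.
- lip (a point): Middle of the lower edge of the aluminium lip at the pocket's far end; same axes as the pocket's. It is 45 mm from the pocket's centre, its underside 10.5 mm above the floor, it is 4 mm thick, spans the whole width and overhangs the pocket by 6.5 mm; behind it is the pocket's end wall.
- nose (a point): Centre of the round tip (10 mm across) of the plunger. With the plunger out it stands at the pocket's near edge, on its middle line, 51.5 mm from its centre and 12 mm above the floor, and the plate cannot go down past it; knob_grip lies 84 mm up the axis from it. Parked, it is 4 mm clear of a seated plate's edge.
- knob_grip (a point): Point on the plunger's axis inside its round black knob, a good point to grip. z: the axis, out of the knob's free end, 40 degrees from upright, leaning to the pocket's -x side. Knob 26 mm across, from 18 mm below this point to 8 mm above it along the axis. It moves along and turns about this axis; x and y turn with it.
- collar_top (a point): Centre of the flat top of the fixed steel and brass collar (50 mm across) under the knob; z is the plunger's axis as above. It lies 23 mm below knob_grip when the plunger is out. A lug under the knob starts in a slot in this collar, 15 mm deep; elsewhere on the brass part, its red floor 3 mm below the top, is the rest notch.
- pin (a joint): How far the plunger is pulled back along its axis, m: 0 out, 0.018 hard stop. A spring drives it out: 6 N at 0, 12.5 N at 0.015, 14 N at 0.018. Below 0.015 the lug is in its slot and it cannot turn; beyond that it can be turned over the collar's flat top. In the rest notch it reads 0.012 (parked). Let go with the lug on the flat top it reads 0.015, which is not parked.
- knob (a joint): Turn of the knob, rad: 0 in the slot, growing clockwise looking at the knob's free end, end of travel 1.6. The rest notch lies somewhere from 0.87 to 1.40, different each time; the lug drops in only within about 0.05 of it. Turned with the lug resting on the collar's top, the notch is felt as the top ceasing to carry the spring, whose push then comes onto the hand. The knob turns easily.
- plate: Loose dark steel specimen plate, 100 (x) by 84 (y) by 5 mm, 0.14 to 0.28 kg, flat on the table, its +x edge turned roughly the way of the lip (yaw within 0.7 rad). Origin: centre of its underside; z up. On its middle a blue grip fin, 30 (x) by 12 mm (y), top 29 mm above the underside. A glass slide lies on the +x half; that edge goes under the lip.
- objective: Bystander, to be left alone: a steel microscope objective, 28 mm across, 40 mm tall, upright. Origin: centre of its underside.
- dropper: Bystander, to be left alone: an amber dropper bottle, 32 mm across, 70 mm tall. Origin: centre of its underside.
- beaker: Bystander, to be left alone: a glass beaker, 64 mm across, 85 mm tall. Origin: centre of its underside.
- petri: Bystander, to be left alone: a glass dish, 84 mm across, 16 mm tall. Origin: centre of its underside.
- slidebox: Bystander, to be left alone: a green slide box, 85 x 100 x 35 mm. Origin: centre of its underside.
- jar: Bystander, to be left alone: a green glass jar with a red lid, 56 mm across, 75 mm tall. Origin: centre of its underside.
- eraser: Bystander, to be left alone: a black rubber block, 50 x 22 x 12 mm. Origin: centre of its underside.
Things that resemble listed ones, but are neither listed nor needed, are in the scene too. Several things have the shape of the plate; the one meant has the colours described above.

How it is judged:
On the way:
1. the plunger stays back in its rest notch with nothing touching the knob, before the plate is brought to the pocket (value of joint pin between 0.0105 and 0.0135 m and contact force between the fingers and anything else below 0.3 N and horizontal distance between plate and pocket above 0.06 m), for 0.3 s.
At the end, for the whole second after the job is handed in: The plunger is parked in its rest notch (pulled back 10.5 to 13.5 mm by itself) and the plate lies at rest flat in the pocket under the lip: within 4 mm of its centre each way, 2 mm of the floor, tilted less than 0.03 rad, in line within 0.07 rad (value of joint pin between 0.0105 and 0.0135 m and x of plate in the frame of pocket between -0.004 and 0.004 m and y of plate in the frame of pocket between -0.004 and 0.004 m and z of plate in the frame of pocket between -0.002 and 0.002 m and angle between plate's own z axis and vertical below 0.03 rad and angle between the x axis of plate and the x axis of pocket, either way round below 0.07 rad and linear speed of plate below 0.01 m/s); the robot touches nothing.
It fails at once if a bystander was pushed more than 30 mm (distance of any of objective, dropper, beaker, petri, slidebox, jar, eraser from where it was at the start of the episode above 0.03 m).
It also fails if it takes over 72 s, if anything falls off the work surface, if the arm or the gripper's body presses on something with over 40 N, if the wrist force passes 120 N, or if a joint passes its speed limit or range.

### The arm

A 7-joint arm with a two-finger parallel gripper is mounted at the origin on the work surface. World frame = base frame: x ahead of the robot, y to its left, z up, the work surface at z = 0. Lengths are in m, angles in rad, forces in N, time in s.
With the tool pointing down it reaches from about 0.4 to 0.85 m from the base axis. Payload 10.4 kg.
Tool frame: the origin (TCP) lies at the very end of the fingers, on their centre line; the grasp point (between the pads) lies 19 mm behind it (manip.grip_depth is the distance from the TCP to the grasp point, in m); z points along the fingers, y is the direction in which the jaws open and shut (so a half turn about z gives the same grasp; the last joint's range is limited). The gripper opens to 85 mm and grips with 20 to 120 N. Pads are 22 mm wide; open, the fingers measure 114 mm over their backs; the gripper's body (76 mm by 85 mm) begins 54 mm behind the grasp point. The pads swing forward as they close: fully open they stand 13 mm farther back than shut.
Start: joints at [1.236, 0.332, -0.065, 1.46, 0.022, 1.35, -0.088], TCP at [0.192, -0.595, 0.231] pointing down, gripper open.
Joint ranges: [-2.6, 2.6], [-0.5, 2.12], [-1.47, 1.34], [0.16, 2.42], [-1.27, 4.41], [0.06, 2.06], [-2.6, 2.6]. Speed limits (rad/s): [2.22, 2.22, 2.79, 2.79, 3.14, 3.14, 3.14].

### API

Orientations are given as a unit quaternion [x, y, z, w].
In Python, from workcell import manip gives the robot as it stands.
- The arm moves only by the tool step_arm, never from a script. Its argument "motion" is a list of rows, each a list of 6 numbers: the shift along the tool's x, y, z in mm, then the turn, a rotation vector about the tool's x, y, z in degrees. A call has 1 to 20 rows; each row shifts and turns the pose as measured when the row begins, along the tool's axes as they then stand; what a row does not reach is not made up. A row lasts 1/8 s, in which the tool goes at most 62.5 mm and 10.7 degrees, less where a joint would pass 70% of its speed; a pose out of reach is approached as far as the arm can. A call with a gripper value outside its range is refused whole. "jaw" is the finger opening in mm, from 0 to 85.4, set as the call begins (left out, the last holds). The fingers move at their own pace and stop on an object; "force" is the grip in N (left out, the last holds). Time passes only in rows, so rows that do not move let the fingers close. It gives the time, the measured TCP pose, the force and the opening at its end, in the units of the state.
- manip.get_obs(): the state, without advancing time (a new reading comes with each control period).
- manip.camera(name): name is "scene" or "top"; returns the picture (400x640x3 uint8, blue, green, red); there is no depth.
- manip.camera_info(name): a dict with "camera_matrix" (3x3 intrinsics, pixels), "R" (3x3) and "t" (3): a world point X has camera coordinates R X + t. Camera axes: x right, y down, z forward; pixel columns grow to the right and rows downward; lengths in m; the calibration is good to about 2 mm. A picture is of the moment at which its call begins. camera_info takes no time and is no camera call.
- manip.hand_in(): hands the job in, once; it reports no verdict.
The state is a dict: "clock": time; "joint_pos": joint angles; "joint_velocities": joint speeds; "tau": joint torques, N m; "position": TCP position; "ee_rot": TCP orientation; "ft_force": force on the tool from outside, world axes, zero at the start; "torque": the same for the moment, N m; "grip_width": opening from 0.0 (shut) to 1.0 (fully open).
Only numpy, scipy, OpenCV 4.12 (cv2) and the standard library are available. Lean on these libraries where they do the work, as an engineer would, in place of code of your own. Each camera call takes 0.05 s, during which the arm holds its last target.

## Working session

There is one attempt and no reset: what is moved stays moved. The work goes in short steps, Python scripts to look and compute and a tool call to move; the robot and the scene stay as the last step left them, time stands still between calls to the robot, and variables do not carry over. Pictures are saved under pics/ and viewed, and the job is handed in when it is done.

Besides the shell and the picture viewer there is one more tool, called after "Request:" in YAML: its name, and indented under it one key for each argument. step_arm: Moves the arm, as the interface text tells. Its arguments: {"type":"object","properties":{"motion":{"type":"array"},"jaw":{"type":"number"},"force":{"type":"number"}},"required":["motion"]}

```bash
mkdir -p pics; ls; python3 - <<'E'
from workcell import manip
import cv2,numpy as np
np.set_printoptions(precision=4,suppress=True)
for n in ("scene","top"):
    im=manip.camera(n); cv2.imwrite(f"pics/{n}0.png",im)
    c=manip.camera_info(n); print(n,c)
print(manip.get_obs())
E
```

```text
pics
scene {'camera_matrix': array([[518.7801,   0.    , 320.6467],
       [  0.    , 518.7801, 189.2124],
       [  0.    ,   0.    ,   1.    ]]), 'R': array([[ 0.4963,  0.8681, -0.008 ],
       [ 0.6629, -0.3849, -0.6422],
       [-0.5605,  0.3134, -0.7665]]), 't': array([-0.2744, -0.3172,  2.0384])}
top {'camera_matrix': array([[369.7355,   0.    , 318.8608],
       [  0.    , 369.7355, 200.2616],
       [  0.    ,   0.    ,   1.    ]]), 'R': array([[ 0.0051, -1.    , -0.0027],
       [-0.9858, -0.0045, -0.1681],
       [ 0.168 ,  0.0036, -0.9858]]), 't': array([0.0011, 0.5846, 0.9602])}
{'clock': 0.1, 'joint_pos': array([ 1.2364,  0.3328, -0.0647,  1.4609,  0.0216,  1.3499, -0.0885]), 'joint_velocities': array([ 0.001 , -0.0013,  0.0011, -0.0018,  0.0017, -0.0007,  0.0009]), 'tau': array([  0.0005, -62.6739,   0.0486, -39.2432,   0.0162,   0.007 ,
         0.    ]), 'position': array([ 0.1916, -0.5945,  0.2306]), 'ee_rot': array([ 0.9879,  0.1553, -0.0001, -0.0006]), 'ft_force': array([-0.5335,  0.395 ,  0.3043]), 'torque': array([ 0.0291, -0.0085, -0.0011]), 'grip_width': 1.0012967800937056}
```

View pics/scene0.png

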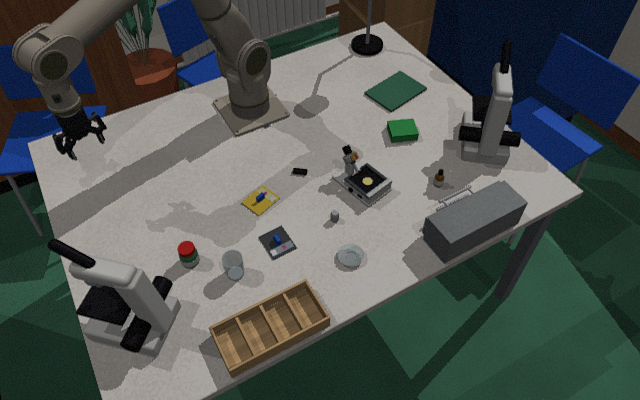

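View pics/top0.png

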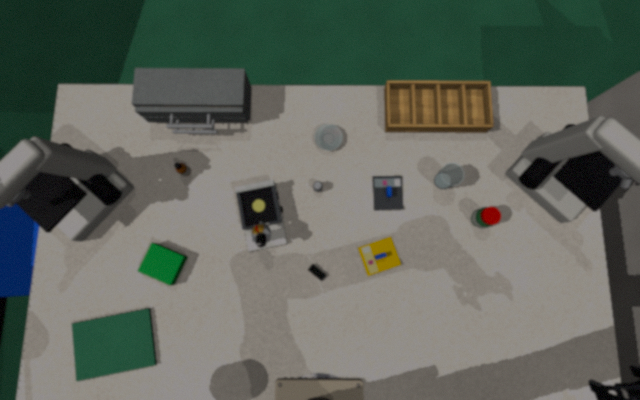

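Candidates for the plate: the dark one with a blue fin at top (388,192) / scene (278,242), and the yellow one at top (380,257) / scene (261,200). The description (dark steel) picks the dark one. Next I check it close up.

```bash
python3 - <<'E'
import cv2,numpy as np
t=cv2.imread("pics/top0.png"); s=cv2.imread("pics/scene0.png")
def crop(im,x0,y0,w,h,k,name):
    c=cv2.resize(im[y0:y0+h,x0:x0+w],None,fx=k,fy=k,interpolation=cv2.INTER_CUBIC)
    c=np.clip(c.astype(float)*1.5,0,255).astype(np.uint8)
    cv2.imwrite(name,c)
a=lambda im,x0,y0,w,h,k:np.clip(cv2.resize(im[y0:y0+h,x0:x0+w],None,fx=k,fy=k,interpolation=cv2.INTER_CUBIC)*1.5,0,255).astype(np.uint8)
cv2.imwrite("pics/c1.png",np.hstack([a(t,220,165,80,100,5),a(t,350,165,80,100,5)]))
cv2.imwrite("pics/c2.png",np.hstack([a(s,320,135,80,80,5),a(s,240,200,80,80,5)]))
E
```

```text
(no output)
```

View pics/c1.png

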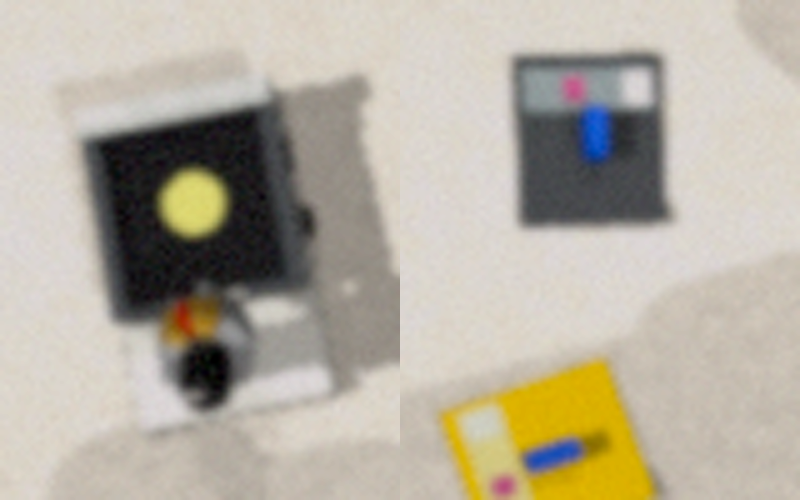

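View pics/c2.png

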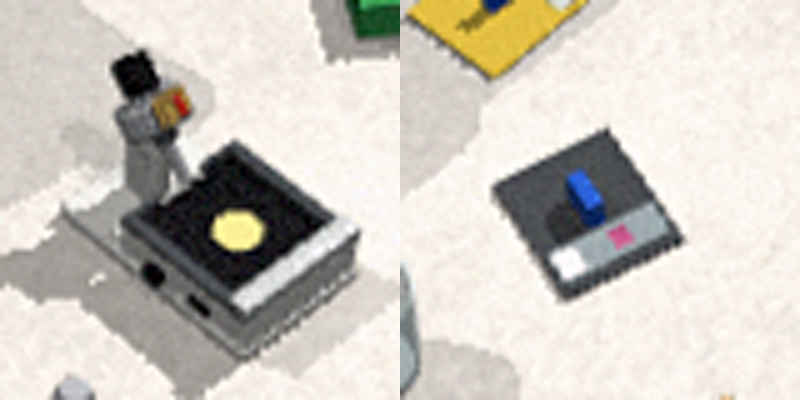

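The crops confirm it: dark slate plate with a blue fin and a glass slide on the +x (upper) half, at about (388,193) in the top view. The stand shows its lamp at top (259,206), its black knob at about (261,238), and the red notch on the brass at about (257,229). I'll enlarge further to pick points.

```bash
cat > h.py <<'E'
import cv2,numpy as np
from scipy.spatial.transform import Rotation as Rot
from scipy.optimize import least_squares
np.set_printoptions(precision=4,suppress=True)
K={'scene':(np.array([[518.7801,0,320.6467],[0,518.7801,189.2124],[0,0,1]])),'top':np.array([[369.7355,0,318.8608],[0,369.7355,200.2616],[0,0,1]])}
from workcell import manip
C={n:manip.camera_info(n) for n in('scene','top')}
def proj(n,X):
    c=C[n];p=(np.atleast_2d(X)@c['R'].T+c['t'])@c['camera_matrix'].T
    return p[:,:2]/p[:,2:]
def ray(n,uv,z):
    c=C[n];d=c['R'].T@np.linalg.solve(c['camera_matrix'],[uv[0],uv[1],1]);o=-c['R'].T@c['t']
    return o+d*(z-o[2])/d[2]
def crop(im,x0,y0,w,h,k,name,grid=10):
    c=np.clip(cv2.resize(im[y0:y0+h,x0:x0+w],None,fx=k,fy=k,interpolation=cv2.INTER_CUBIC)*1.5,0,255).astype(np.uint8)
    for x in range(x0,x0+w):
        if x%grid==0:
            cv2.line(c,(int((x-x0+.5)*k),0),(int((x-x0+.5)*k),5),(0,0,255),1);cv2.putText(c,str(x),(int((x-x0+.5)*k)-10,16),0,.4,(0,0,255))
    for y in range(y0,y0+h):
        if y%grid==0:
            cv2.line(c,(0,int((y-y0+.5)*k)),(5,int((y-y0+.5)*k)),(0,0,255),1);cv2.putText(c,str(y),(6,int((y-y0+.5)*k)+4),0,.4,(0,0,255))
    cv2.imwrite(name,c)
E
python3 - <<'E'
from h import *
t=cv2.imread("pics/top0.png"); s=cv2.imread("pics/scene0.png")
crop(t,228,172,64,84,7,"pics/d1.png"); crop(s,328,140,70,66,8,"pics/d2.png")
crop(t,366,168,46,50,10,"pics/d3.png"); crop(s,252,220,50,44,12,"pics/d4.png")
print("lamp",ray('top',(258.4,205.2),.04),ray('scene',(367.2,180.6),.04))
E
```

```text
lamp [0.5717 0.1703 0.04  ] [0.572  0.1693 0.04  ]
```

View pics/d1.png

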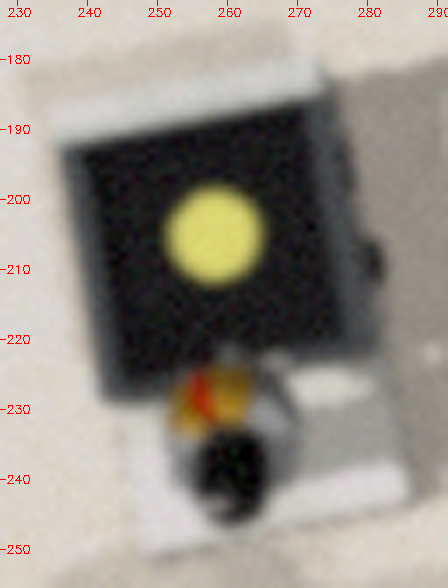

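View pics/d2.png

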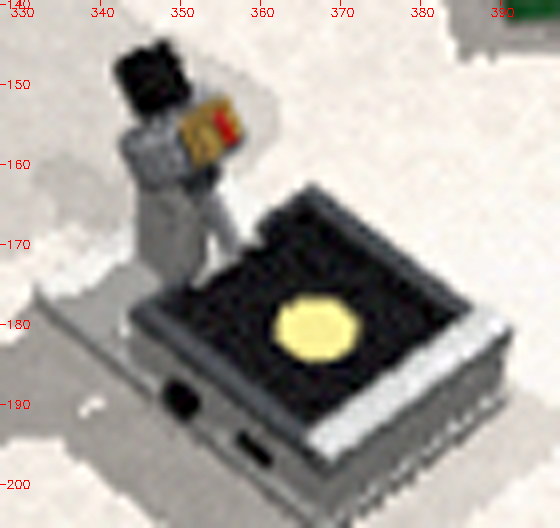

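View pics/d3.png

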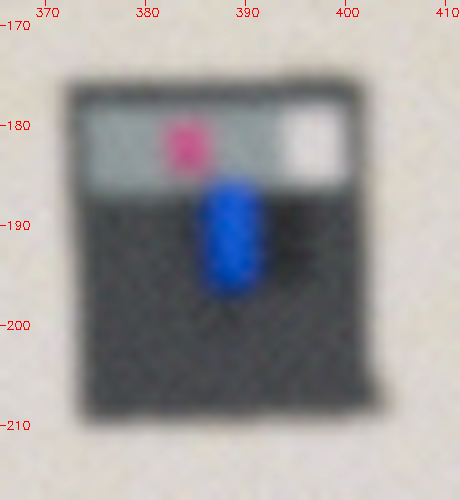

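View pics/d4.png

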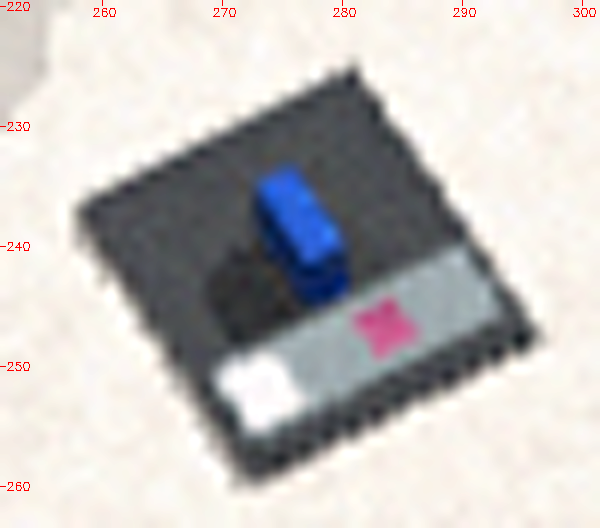

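```bash
python3 - <<'E'
from h import *
def yaw(n,a,b,z,perp):
    d=ray(n,b,z)-ray(n,a,z); return np.arctan2(d[1],d[0])+perp
h=np.pi/2
print("lip top",yaw('top',(239,192.3),(273.5,185.2),.0945,h), "lip far",yaw('top',(236,186.5),(271.5,179.5),.0945,h))
print("foot near",yaw('top',(250,250.3),(286.5,242.3),.014,h))
print("rail L",yaw('top',(242.3,227.5),(236.8,193),.09,0),"rail R",yaw('top',(281.5,221),(275,186),.09,0))
print("scene lip near",yaw('scene',(365.8,193.2),(385.5,178.2),.0945,-h)," far",yaw('scene',(367.6,197),(390.2,180.2),.0945,-h))
print("scene rail far",yaw('scene',(366,163.3),(387,178.5),.07,0),"rail near",yaw('scene',(344,178.5),(365,194.5),.07,0))
# plate
m=[(372.2,175.8),(401.8,175.6),(402.3,208.9),(373.6,209.1)]
s=[(271.5,259.5),(296,247.3),(280.5,225),(257.8,236.5)]
loc=np.array([[50,42,5],[50,-42,5],[-50,-42,5],[-50,42,5]])/1000
def f(p,which):
    R=Rot.from_euler('z',p[2]).as_matrix();X=loc@R.T+[p[0],p[1],0]
    r=[]
    if 't' in which:r.append(proj('top',X)-m)
    if 's' in which:r.append(proj('scene',X)-s)
    return np.concatenate(r).ravel()
for w in('t','s','ts'):
    q=least_squares(f,[.6,-.2,0],args=(w,));print(w,q.x,q.fun.round(1))
for n,uv in(('top',(388.6,191.3)),):print('fin',ray(n,uv,.029))
# fin top scene
print('fin s',ray('scene',(276.2,237.7),.029))
E
```

```text
lip top 0.21253590138871137 lip far 0.204533694723382
foot near 0.2203028819442614
rail L 0.19672668314460684 rail R 0.20425377672948636
scene lip near 0.229544720288398  far 0.2142872820110162
scene rail far 0.24091107357305944 rail near 0.24196266378406667
t [ 0.6165 -0.1921  0.0054] [ 0.2 -0.6 -0.3 -0.4  0.5  0.6 -0.4  0.4]
s [ 0.6154 -0.1948  1.5634] [ 13.3 -34.3   1.   -3.2 -12.4  32.6  -1.3   1.4]
ts [ 0.6163 -0.1935  0.072 ] [ -0.5   0.4  -1.   -1.3   2.1  -0.4   1.3   1.4  25.4 -13.8 -22.3  11.4
 -22.9  11.4  22.6 -12.2]
fin [ 0.6144 -0.1909  0.029 ]
fin s [ 0.6193 -0.1963  0.029 ]
```

```bash
cat >> h.py <<'E'
def stand_pts(p,X):  # pocket frame mm -> world
    R=Rot.from_euler('z',p[2]).as_matrix();return np.atleast_2d(X)/1000@R.T+[p[0],p[1],.04]
def lines(im,n,p,segs,k,x0,y0,w,h,name,T=stand_pts):
    c=np.clip(cv2.resize(im[y0:y0+h,x0:x0+w],None,fx=k,fy=k,interpolation=cv2.INTER_CUBIC)*1.5,0,255).astype(np.uint8)
    for a,b,col in segs:
        q=((proj(n,T(p,[a,b]))-[x0,y0]+.5)*k).astype(int)
        cv2.line(c,tuple(map(int,q[0])),tuple(map(int,q[1])),col,1)
    cv2.imwrite(name,c)
E
python3 - <<'E'
from h import *
m=[(372.2,175.8),(401.8,175.6),(402.3,208.9),(373.6,209.1)]
s=[(296,247.3),(271.5,259.5),(257.8,236.5),(280.5,225)]
loc=np.array([[50,42,5],[50,-42,5],[-50,-42,5],[-50,42,5]])/1000
def f(p,which):
    R=Rot.from_euler('z',p[2]).as_matrix();X=loc@R.T+[p[0],p[1],0]
    r=[]
    if 't' in which:r.append(proj('top',X)-m)
    if 's' in which:r.append(proj('scene',X)-s)
    return np.concatenate(r).ravel()
for w in('t','s','ts'):
    q=least_squares(f,[.6,-.2,0],args=(w,));print(w,q.x,q.fun.round(1))
p=[.5718,.1698,.213]
a,g,r=(0,0,255),(0,255,0),(255,0,255)
u=np.array([-np.sin(np.radians(40)),0,np.cos(np.radians(40))])
nose=np.array([-51.5,0,12]);kg=nose+84*u;ct=kg-23*u
segs=[((45,-44.5,14.5),(45,44.5,14.5),a),((61,-50,14.5),(61,50,14.5),a),((-51.5,-44.5,0),(51.5,-44.5,0),g),((-51.5,44.5,0),(51.5,44.5,0),g),((-51.5,-44.5,0),(-51.5,44.5,0),g),
((-117,-44,-26),(-117,44,-26),r),(nose,kg+8*u,(255,255,0))]
th=np.linspace(0,2*np.pi,25)
for c0,rad in((kg+8*u,13),(kg-18*u,13),(ct,25)):
    e1=np.array([0,1,0]);e2=np.cross(u,e1)
    pts=[c0+rad*(np.cos(t)*e1+np.sin(t)*e2) for t in th]
    segs+=[(pts[i],pts[i+1],(255,255,0)) for i in range(24)]
pts=[np.array([13*0+9*np.cos(t),9*np.sin(t),0]) for t in th]
for n,arg in(('top',(7,222,165,76,92)),('scene',(8,325,135,76,72))):
    lines(cv2.imread(f"pics/{n}0.png"),n,p,segs,*arg,f"pics/e_{n}.png")
print(stand_pts(p,[kg,ct,nose]))
E
```

```text
t [ 0.6165 -0.1921  0.0054] [ 0.2 -0.6 -0.3 -0.4  0.5  0.6 -0.4  0.4]
s [ 0.6179 -0.1968  0.0197] [-0.1  0.2  0.4 -0.1 -0.5 -0.2  0.2  0.1]
ts [ 0.6169 -0.1942  0.0111] [ 0.8 -0.7  0.3 -0.7  1.3  0.4  0.5  0.3  0.4 -0.3  0.8 -0.7  0.2 -0.9
  1.  -0.4]
[[0.4687 0.1475 0.1163]
 [0.4831 0.1506 0.0987]
 [0.5215 0.1589 0.052 ]]
```

View pics/e_top.png

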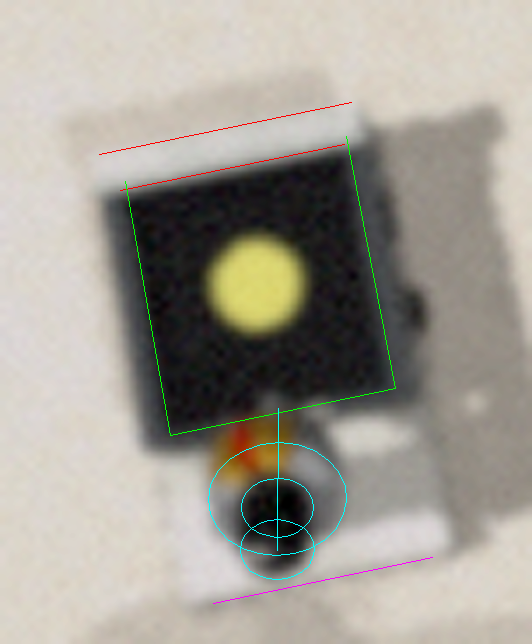

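View pics/e_scene.png

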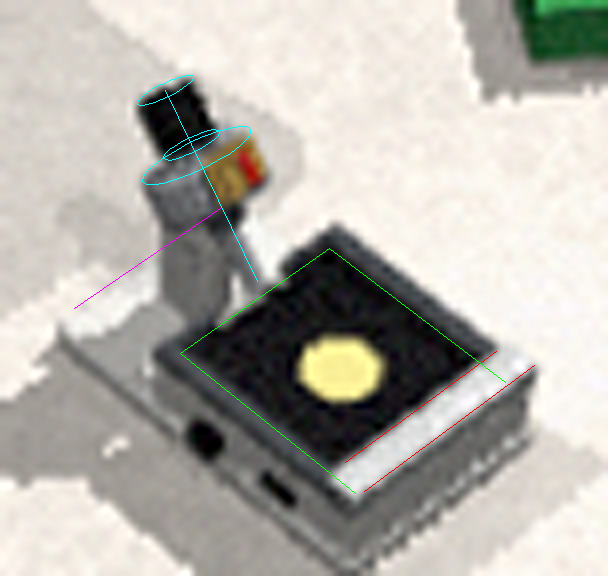

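The overlay fits within about 1 px in both views. That puts the stand at (0.572, 0.170) with yaw 0.213 and the plate at (0.617, -0.194) with yaw about 0.01. Next is a planner helper for the approach to the knob.

```bash
cat >> h.py <<'E'
P=[.5718,.1698,.213]
U=np.array([-np.sin(np.radians(40)),0,np.cos(np.radians(40))])
NOSE=np.array([-51.5,0,12.]);KG=NOSE+84*U
def Rz(a):return Rot.from_euler('z',a)
def tool_rot(yaw,tilt=0):
    """tool y along +stand y, tool z tilted from down toward +x by tilt; x=y cross z"""
    s,c=np.sin(tilt),np.cos(tilt)
    return Rz(yaw)*Rot.from_matrix(np.column_stack([[-c,0,-s],[0,1,0],[s,0,-c]]))
def obs():
    o=manip.get_obs();return o,np.array(o['position']),Rot.from_quat(o['ee_rot'])
def rows(p,R,p1,R1,n):
    """n equal rows from (p,R) to (p1,R1), nominal"""
    rv=(R.inv()*R1).as_rotvec();out=[]
    for i in range(n):
        Ra=R*Rot.from_rotvec(rv*i/n)
        out.append(np.round(np.concatenate([Ra.inv().apply((p1-p)/n)*1000,np.degrees(rv/n)]),1).tolist())
    return out
def show(o=None):
    o=o or manip.get_obs();R=Rot.from_quat(o['ee_rot'])
    print('t',round(o['clock'],2),'pos',o['position'],'R\n',R.as_matrix(),'\nF_tool',R.inv().apply(o['ft_force']),'grip mm',o['grip_width']*85.4,'q',o['joint_pos'])
E
python3 - <<'E'
from h import *
o,p,R=obs(); show(o)
print(ray('scene',(367,45),0))
Rt=tool_rot(P[2],np.radians(40)); kg=stand_pts(P,KG)[0]; u=Rz(P[2]).apply(U)
pre=kg+u*.045
Rm=Rz(np.radians(55))*R
w1=np.array([.42,-.32,.3])
a=rows(p,R,w1,Rm,7)
print(pre,'dist',np.linalg.norm(w1-p),np.linalg.norm(pre-w1),np.degrees((Rm.inv()*Rt).magnitude()))
n=14
for r in a: print(r)
print()
for r in rows(w1,Rm,pre,Rt,n):print(r)
E
```

```text
t 0.1 pos [ 0.1916 -0.5945  0.2306] R
 [[ 0.9518  0.3068 -0.0005]
 [ 0.3068 -0.9518  0.0012]
 [-0.0001 -0.0013 -1.    ]] 
F_tool [-0.3866 -0.54   -0.3036] grip mm 85.51074502000246 q [ 1.2364  0.3328 -0.0647  1.4609  0.0216  1.3499 -0.0885]
[-0.125   0.6247  0.    ]
[0.4404 0.1414 0.1508] dist 0.363795291234341 0.4853322873840695 123.36465850901158
[43.1, -27.3, -9.9, -0.0, -0.0, -7.9]
[46.4, -21.2, -9.9, -0.0, -0.0, -7.9]
[48.9, -14.6, -9.9, -0.0, -0.0, -7.9]
[50.4, -7.8, -9.9, -0.0, -0.0, -7.9]
[51.0, -0.9, -9.9, -0.0, -0.0, -7.9]
[50.6, 6.1, -9.9, -0.0, -0.0, -7.9]
[49.3, 13.0, -9.9, -0.0, -0.0, -7.9]

[31.9, -8.3, 10.7, -3.0, -1.7, -8.1]
[33.1, -4.2, 9.4, -3.0, -1.7, -8.1]
[33.7, 0.1, 8.2, -3.0, -1.7, -8.1]
[33.6, 4.5, 7.3, -3.0, -1.7, -8.1]
[32.9, 8.8, 6.7, -3.0, -1.7, -8.1]
[31.5, 13.0, 6.3, -3.0, -1.7, -8.1]
[29.6, 17.1, 6.1, -3.0, -1.7, -8.1]
[27.1, 20.8, 6.2, -3.0, -1.7, -8.1]
[24.1, 24.1, 6.6, -3.0, -1.7, -8.1]
[20.7, 26.9, 7.3, -3.0, -1.7, -8.1]
[16.9, 29.1, 8.1, -3.0, -1.7, -8.1]
[12.9, 30.8, 9.2, -3.0, -1.7, -8.1]
[8.8, 31.8, 10.5, -3.0, -1.7, -8.1]
[4.6, 32.2, 12.0, -3.0, -1.7, -8.1]
```

Request:
step_arm:
  motion:
    - [43,-27,-10,0,0,-8]
    - [46,-21,-10,0,0,-8]
    - [49,-15,-10,0,0,-8]
    - [50,-8,-10,0,0,-8]
    - [51,-1,-10,0,0,-8]
    - [51,6,-10,0,0,-8]
    - [49,13,-10,0,0,-8]
    - [0,0,0,0,0,0]
  jaw: 60
  force: 60

```text
clock: 1.1
position: [0.419, -0.3061, 0.2996]
ee_rot: [0.79, 0.613, 0.0, -0.003]
ft_force: [0.3, 0.1, -0.2]
grip_width: 0.705
```

```bash
cat > go.py <<'E'
from h import *
def to(p1,R1,n):
    o,p,R=obs(); show(o); print('err mm',(p1-p)*1000,'deg',np.degrees((R.inv()*R1).as_rotvec()))
    print(json.dumps([[round(x,1) for x in r] for r in rows(p,R,p1,R1,n)]))
import json
E
python3 - <<'E'
from go import *
Rt=tool_rot(P[2],np.radians(40)); kg=stand_pts(P,KG)[0]; u=Rz(P[2]).apply(U)
to(kg+u*.045,Rt,14)
E
```

```text
t 1.1 pos [ 0.419  -0.3061  0.2996] R
 [[ 0.2474  0.9689 -0.0041]
 [ 0.9689 -0.2474  0.0054]
 [ 0.0042 -0.0053 -1.    ]] 
F_tool [0.1315 0.2801 0.19  ] grip mm 60.187719852298144 q [ 0.925   0.0977 -0.4077  1.606   0.0363  1.4522  0.2645]
err mm [  21.4053  447.448  -148.7859] deg [ -40.3771  -25.4432 -111.0914]
[[31.3, -6.4, 10.8, -2.9, -1.8, -7.9], [32.2, -2.5, 9.6, -2.9, -1.8, -7.9], [32.6, 1.6, 8.5, -2.9, -1.8, -7.9], [32.3, 5.7, 7.7, -2.9, -1.8, -7.9], [31.5, 9.7, 7.0, -2.9, -1.8, -7.9], [30.1, 13.7, 6.6, -2.9, -1.8, -7.9], [28.2, 17.4, 6.5, -2.9, -1.8, -7.9], [25.7, 20.8, 6.6, -2.9, -1.8, -7.9], [22.8, 23.8, 7.0, -2.9, -1.8, -7.9], [19.6, 26.4, 7.5, -2.9, -1.8, -7.9], [16.0, 28.4, 8.4, -2.9, -1.8, -7.9], [12.3, 30.0, 9.4, -2.9, -1.8, -7.9], [8.4, 30.9, 10.6, -2.9, -1.8, -7.9], [4.4, 31.2, 12.0, -2.9, -1.8, -7.9]]
```

Request:
step_arm:
  motion:
    - [31,-6,9,-3,-2,-8]
    - [32,-2,8,-3,-2,-8]
    - [33,2,7,-3,-2,-8]
    - [32,6,6,-3,-2,-8]
    - [31,10,6,-3,-2,-8]
    - [30,14,5,-3,-2,-8]
    - [28,17,5,-3,-2,-8]
    - [26,21,5,-3,-2,-8]
    - [23,24,5,-3,-2,-8]
    - [20,26,6,-3,-2,-8]
    - [16,28,7,-3,-2,-8]
    - [0,0,0,0,0,0]

```text
clock: 2.6
position: [0.4333, 0.0184, 0.1977]
ee_rot: [0.155, 0.944, 0.018, 0.292]
ft_force: [0.1, -0.6, -1.0]
grip_width: 0.703
```

```bash
python3 - <<'E'
from go import *
Rt=tool_rot(P[2],np.radians(40)); kg=stand_pts(P,KG)[0]; u=Rz(P[2]).apply(U)
to(kg+u*.045,Rt,5)
E
```

```text
t 2.6 pos [0.4333 0.0184 0.1977] R
 [[-0.7814  0.2825  0.5565]
 [ 0.3037  0.9511 -0.0564]
 [-0.5452  0.1249 -0.8289]] 
F_tool [ 0.2726 -0.6942  0.8803] grip mm 60.04504305898332 q [ 0.0686 -0.4991 -0.3085  2.4157  0.0766  0.643   0.95  ]
err mm [  7.1423 123.0267 -46.9028] deg [-11.5131  -4.7181 -27.2275]
[[11.5, 22.6, 7.2, -2.3, -0.9, -5.4], [9.4, 23.3, 7.9, -2.3, -0.9, -5.4], [7.3, 23.8, 8.7, -2.3, -0.9, -5.4], [5.2, 24.0, 9.6, -2.3, -0.9, -5.4], [3.1, 24.0, 10.5, -2.3, -0.9, -5.4]]
```

```bash
cat > fk.py <<'E'
from h import *
import itertools
D=[([1.2364,.3328,-.0647,1.4609,.0216,1.3499,-.0885],[.1916,-.5945,.2306],[[.9518,.3068,-.0005],[.3068,-.9518,.0012],[-.0001,-.0013,-1]]),
([.925,.0977,-.4077,1.606,.0363,1.4522,.2645],[.419,-.3061,.2996],[[.2474,.9689,-.0041],[.9689,-.2474,.0054],[.0042,-.0053,-1]]),
([.0686,-.4991,-.3085,2.4157,.0766,.643,.95],[.4333,.0184,.1977],[[-.7814,.2825,.5565],[.3037,.9511,-.0564],[-.5452,.1249,-.8289]])]
def fk(q,s,L,off=0):
    R=Rz(s[0]*q[0]);p=np.array([0,0,L[0]])
    def ry(a):return Rot.from_euler('y',a)
    R=R*ry(q[1]);p=p+R.apply([L[4],0,L[1]]);R=R*Rz(s[1]*q[2]);R=R*ry(q[3]);p=p+R.apply([L[5],0,L[2]])
    R=R*Rz(s[2]*q[4]);R=R*ry(q[5]);p=p+R.apply([L[6],0,L[3]]);R=R*Rz(s[3]*q[6]+off);return p,R
if __name__=="__main__":
  for s in itertools.product([1,-1],repeat=4):
    def f(x):
        r=[]
        for q,p,M in D:
            pp,R=fk(q,s,x[:7],x[7]);r+=list(pp-np.array(p))+list((R.as_matrix()-np.array(M)).ravel()*.3)
        return np.array(r)
    b=min((least_squares(f,[.35,.4,.4,.25,0,0,0,o]) for o in(0,1.57,3.14,-1.57)),key=lambda z:z.cost)
    print(s,b.cost,b.x,abs(b.fun).max())
E
python3 fk.py
```

```text
(1, 1, 1, 1) 0.445320702915732 [ 3.2614 -2.0744  0.6122 -0.7977 -0.7444  1.8549 -0.7153  4.1354] 0.49379492728535707
(1, 1, 1, -1) 0.3941867411380642 [ 3.2614 -2.0744  0.6122 -0.7977 -0.7444  1.8549 -0.7153  2.5769] 0.3930536735453537
(1, 1, -1, 1) 0.4802564031737616 [ 3.3033 -1.3347  0.5656  0.1098 -0.9186  1.749  -0.7454  4.1964] 0.5051434104286804
(1, 1, -1, -1) 0.38964713367689985 [ 3.3033 -1.3347  0.5656  0.1098 -0.9186  1.749  -0.7454  2.5832] 0.3598799719421203
(1, -1, 1, 1) 0.3706638792482721 [-1.5445 -2.4545 -0.1828 -2.4274  0.9299 -1.9625  0.8793 -2.0625] 0.38593035357477923
(1, -1, 1, -1) 0.27949980754678655 [-1.5445 -2.4545 -0.1828 -2.4274  0.9299 -1.9625  0.8793 -3.1089] 0.38720226896952054
(1, -1, -1, 1) 0.40699205974604596 [-1.5319 -2.185  -0.154  -2.1505  1.2488 -2.0315  1.2772 -2.073 ] 0.3909752745498809
(1, -1, -1, -1) 0.2757693875506077 [-1.5319 -2.185  -0.154  -2.1505  1.2488 -2.0315  1.2772  3.1817] 0.35524594141931226
(-1, 1, 1, 1) 0.2861838596184549 [-0.4461  0.5931  0.4101  0.2677  0.6195 -0.609   0.699   0.2378] 0.3212030022675638
(-1, 1, 1, -1) 0.03319330439251531 [-0.4461  0.5931  0.4101  0.2677  0.6195 -0.609   0.699   1.004 ] 0.1117315148597494
(-1, 1, -1, 1) 0.27047853074841277 [-0.0236  0.5268  0.5038  0.2747  0.7394 -0.2918  0.8326  0.2699] 0.3145065790052599
(-1, 1, -1, -1) 0.03438132111990997 [-0.0236  0.5268  0.5038  0.2747  0.7394 -0.2918  0.8326  1.0526] 0.10292350581768113
(-1, -1, 1, 1) 0.20472630151055066 [0.3364 0.3814 0.5304 0.2533 0.1844 0.0608 0.1918 0.8477] 0.29672932378176586
(-1, -1, 1, -1) 0.004159582649788207 [0.3364 0.3814 0.5304 0.2533 0.1844 0.0608 0.1918 1.524 ] 0.040756279982904126
(-1, -1, -1, 1) 0.18322403260954756 [ 0.2594  0.4773  0.5027  0.3587  0.1072 -0.0098  0.1255  0.8743] 0.26788154746541804
(-1, -1, -1, -1) 0.0009401254561702345 [ 0.2594  0.4773  0.5027  0.3587  0.1072 -0.0098  0.1255  1.5708] 0.03547513915081513
```

```bash
python3 - <<'E'
from fk import *
s=(-1,-1,-1,-1)
for q,p,M in D:
    pp,R=fk(q,s,[0]*7,np.pi/2); print(np.degrees((R.inv()*Rot.from_matrix(np.array(M))).as_rotvec()))
# linear fit positions with vectors at each link
ry=lambda a:Rot.from_euler('y',a)
A=[];b=[]
for q,p,M in D:
    fr=[];R=Rz(-q[0]);fr.append(R);R=R*ry(q[1]);fr.append(R);R=R*Rz(-q[2]);fr.append(R);R=R*ry(q[3]);fr.append(R);R=R*Rz(-q[4]);fr.append(R);R=R*ry(q[5]);fr.append(R)
    cols=[np.array([0,0,1.])[:,None]]+[f.as_matrix() for f in fr]
    A.append(np.hstack(cols));b.append(p)
A=np.vstack(A);b=np.hstack(b)
x=np.linalg.lstsq(A,b,rcond=None)[0]; print(x[0],x[1:].reshape(-1,3),np.abs(A@x-b).max())
E
```

```text
[-0.0007 -0.0024 -0.0003]
[-0.0018 -0.0001 -0.0004]
[-0.0027 -0.0001  0.0049]
0.1367714638083653 [[ 0.0657 -0.1134  0.1368]
 [-0.0043 -0.1134  0.0866]
 [ 0.0726  0.0395  0.0866]
 [-0.0016  0.0395  0.2258]
 [ 0.0427  0.0499  0.2258]
 [-0.0189  0.0499  0.0465]] 4.2327252813834093e-16
```

```bash
cat >> go.py <<'E'
def log():
    o=manip.get_obs();open('log.jsonl','a').write(json.dumps([list(map(float,o['joint_pos'])),list(map(float,o['position']))])+'\n')
E
python3 - <<'E'
from go import *
log()
Rt=tool_rot(P[2],np.radians(40)); kg=stand_pts(P,KG)[0]; u=Rz(P[2]).apply(U)
to(kg+u*.03,Rt,5)
E
```

```text
t 2.6 pos [0.4333 0.0184 0.1977] R
 [[-0.7814  0.2825  0.5565]
 [ 0.3037  0.9511 -0.0564]
 [-0.5452  0.1249 -0.8289]] 
F_tool [ 0.2726 -0.6942  0.8803] grip mm 60.04504305898332 q [ 0.0686 -0.4991 -0.3085  2.4157  0.0766  0.643   0.95  ]
err mm [ 16.5662 125.065  -58.3935] deg [-11.5131  -4.7181 -27.2275]
[[11.4, 23.3, 10.1, -2.3, -0.9, -5.4], [9.3, 23.8, 10.9, -2.3, -0.9, -5.4], [7.2, 24.2, 11.7, -2.3, -0.9, -5.4], [5.1, 24.3, 12.6, -2.3, -0.9, -5.4], [3.0, 24.1, 13.5, -2.3, -0.9, -5.4]]
```

Request:
step_arm:
  motion:
    - [11,23,10,-2,-1,-5]
    - [9,24,11,-2,-1,-5]
    - [7,24,12,-2,-1,-5]
    - [5,24,12,-2,-1,-5]

```text
clock: 3.1
position: [0.4627, 0.1162, 0.1605]
ee_rot: [-0.021, 0.945, 0.026, 0.325]
ft_force: [0.3, 0.2, -0.1]
grip_width: 0.705
```

```bash
python3 - <<'E'
from go import *
log()
Rt=tool_rot(P[2],np.radians(40)); kg=stand_pts(P,KG)[0]; u=Rz(P[2]).apply(U)
to(kg+u*.03,Rt,3)
E
```

```text
t 3.1 pos [0.4627 0.1162 0.1605] R
 [[-0.7884 -0.0571  0.6125]
 [-0.0232  0.9977  0.0631]
 [-0.6147  0.0356 -0.788 ]] 
F_tool [-0.1579  0.1593  0.2372] grip mm 60.187319797830895 q [ 0.642  -0.4992 -0.9415  2.4161 -0.5912  0.4239  1.7105]
err mm [-12.8224  27.2213 -21.139 ] deg [-4.0352 -1.8807 -8.222 ]
[[7.5, 9.0, 3.5, -1.3, -0.6, -2.7], [7.1, 9.3, 3.6, -1.3, -0.6, -2.7], [6.7, 9.6, 3.8, -1.3, -0.6, -2.7]]
```

Request:
step_arm:
  motion:
    - [7,9,5,-1,-1,-3]
    - [7,9,5,-1,-1,-3]
    - [7,9,5,-1,0,-3]

```text
clock: 3.48
position: [0.4699, 0.1455, 0.1421]
ee_rot: [-0.1, 0.938, 0.022, 0.332]
ft_force: [0.2, 0.9, -0.4]
grip_width: 0.703
```

```bash
cat > fk2.py <<'E'
from fk import *
import json
ry=lambda a:Rot.from_euler('y',a)
def frames(q):
    R=Rz(-q[0]);fr=[R];R=R*ry(q[1]);fr.append(R);R=R*Rz(-q[2]);fr.append(R);R=R*ry(q[3]);fr.append(R);R=R*Rz(-q[4]);fr.append(R);R=R*ry(q[5]);fr.append(R)
    return fr,R*Rz(-q[6]+np.pi/2)
def cols(q):
    f=[x.as_matrix() for x in frames(q)[0]];z=np.array([[0],[0],[1.]])
    return np.hstack([z,f[0][:,:2],f[1][:,[0,2]],f[2][:,:2],f[3][:,[0,2]],f[4][:,:2],f[5][:,[0,2]]])
data=[(d[0],d[1]) for d in D[:2]]+[tuple(json.loads(l)) for l in open('log.jsonl')]
A=np.vstack([cols(d[0]) for d in data]);b=np.hstack([d[1] for d in data])
prior=np.array([.365,0,0,0,.4,0,0,0,.4,0,0,0,.3]);w=1e-3
X=np.linalg.lstsq(np.vstack([A,w*np.eye(13)]),np.hstack([b,w*prior]),rcond=None)[0]
def FK(q):return cols(q)@X,frames(q)[1]
LO=np.array([-2.6,-.5,-1.47,.16,-1.27,.06,-2.6]);HI=np.array([2.6,2.12,1.34,2.42,4.41,2.06,2.6])
def ik(p,R,q0,m=0.0):
    def f(q):
        pp,RR=FK(q);return np.concatenate([(pp-p)*10,(RR.inv()*R).as_rotvec()*3,1e-3*(q-q0)])
    lo,hi=LO+m,HI-m
    return least_squares(f,np.clip(q0,lo+1e-4,hi-1e-4),bounds=(lo,hi))
if __name__=="__main__":
    print(X,np.abs(A@X-b).max())
E
python3 - <<'E'
from go import *
log()
Rt=tool_rot(P[2],np.radians(40)); kg=stand_pts(P,KG)[0]; u=Rz(P[2]).apply(U)
to(kg+u*.03,Rt,3)
E
python3 fk2.py
```

```text
t 3.48 pos [0.4699 0.1455 0.1421] R
 [[-0.7595 -0.2016  0.6184]
 [-0.1731  0.9791  0.1067]
 [-0.627  -0.026  -0.7786]] 
F_tool [-0.0488  0.8632  0.4718] grip mm 60.02912796576461 q [ 0.7822 -0.4991 -1.1111  2.4161 -0.8455  0.3762  2.0574]
err mm [-20.0559  -2.0351  -2.7271] deg [-1.5099 -1.1599  0.5076]
[[5.8, 0.7, -3.5, -0.5, -0.4, 0.2], [5.7, 0.7, -3.5, -0.5, -0.4, 0.2], [5.7, 0.7, -3.6, -0.5, -0.4, 0.2]]
[ 0.258   0.0004 -0.0217 -0.0002  0.4484  0.0002 -0.0236 -0.0002  0.4897
  0.0001 -0.0003  0.      0.3428] 5.21486913251934e-06
```

```bash
python3 - <<'E'
from fk2 import *
o,p,R=obs();q=np.array(o['joint_pos']);print(FK(q)[0]-p)
kg=stand_pts(P,KG)[0]; u=Rz(P[2]).apply(U)
for tilt in(40,30,20):
  for base in(0,):
    R0=tool_rot(P[2],np.radians(tilt))
    for pull,th in((0,-.8),(0,-.4),(0,0),(.017,0),(.017,.4),(.017,.8),(.017,1.2),(.017,1.6)):
        Rk=Rot.from_rotvec(-u*th)
        c=kg+u*pull; g=c+u*.002-(-R0.apply([0,0,1]))*0
        # grasp point at c+2mm u, TCP 19mm along rotated tool z
        RR=Rk*R0; tcp=c+u*.002+RR.apply([0,0,1])*.019
        best=None
        for qq in([q]+[q+np.array([a,0,-a,0,-a,0,b]) for a in(-1,-.5,.5) for b in (0,-1)]):
            s=ik(tcp,RR,qq,.01); 
            if best is None or s.cost<best.cost:best=s
        pp,r2=FK(best.x);print(tilt,pull,th,'perr mm %.2f rerr deg %.2f'%(np.linalg.norm(pp-tcp)*1e3,np.degrees((r2.inv()*RR).magnitude())),best.x)
E
```

```text
[0. 0. 0.]
40 0 -0.8 perr mm 7.47 rerr deg 1.55 [ 0.8406 -0.2724 -1.2354  2.41   -0.5182  0.1847  2.59  ]
40 0 -0.4 perr mm 7.06 rerr deg 1.48 [ 0.9693 -0.3703 -1.3208  2.41   -0.9527  0.2468  2.59  ]
40 0 0 perr mm 6.95 rerr deg 1.43 [ 1.0658 -0.49   -1.3694  2.41   -1.2283  0.3479  2.4205]
40 0.017 0 perr mm 9.46 rerr deg 1.98 [ 0.9502 -0.49   -1.2588  2.41   -1.0583  0.3713  2.2584]
40 0.017 0.4 perr mm 9.46 rerr deg 1.98 [ 0.9502 -0.49   -1.2588  2.41   -1.0583  0.3713  1.8584]
40 0.017 0.8 perr mm 9.46 rerr deg 1.98 [ 0.9502 -0.49   -1.2588  2.41   -1.0583  0.3713  1.4584]
40 0.017 1.2 perr mm 9.46 rerr deg 1.98 [ 0.9502 -0.49   -1.2588  2.41   -1.0583  0.3713  1.0584]
40 0.017 1.6 perr mm 9.46 rerr deg 1.98 [ 0.9502 -0.49   -1.2588  2.41   -1.0583  0.3713  0.6584]
30 0 -0.8 perr mm 0.00 rerr deg 0.00 [ 1.0301 -0.4459 -1.4284  2.3383 -0.4721  0.363   2.4341]
30 0 -0.4 perr mm 0.00 rerr deg 0.00 [ 1.0749 -0.4264 -1.4119  2.3203 -0.6181  0.4235  2.2329]
30 0 0 perr mm 0.00 rerr deg 0.00 [-0.2817 -0.1192 -0.198   2.3617  0.2854  0.4046  1.0647]
30 0.017 0 perr mm 0.00 rerr deg 0.00
[... 521 characters left out ...]
  0.6646  0.7127  1.3506]
20 0 -0.4 perr mm 0.00 rerr deg 0.00 [-0.3476 -0.0276 -0.2157  2.2315  0.4047  0.6686  1.2868]
20 0 0 perr mm 0.00 rerr deg 0.00 [-0.2982 -0.0422 -0.151   2.2313  0.1285  0.616   1.2413]
20 0.017 0 perr mm 0.00 rerr deg 0.00 [-0.3053 -0.0887 -0.1479  2.2421  0.114   0.6508  1.25  ]
20 0.017 0.4 perr mm 0.00 rerr deg 0.00 [ 0.2713 -0.0922 -0.5847  2.2476 -0.2577  0.5989  1.2956]
20 0.017 0.8 perr mm 0.00 rerr deg 0.00 [ 0.2842 -0.1086 -0.5011  2.3042 -0.5838  0.5538  1.2888]
20 0.017 1.2 perr mm 0.00 rerr deg 0.00 [ 1.3221 -0.3203 -1.3261  2.3522 -1.26    0.747   1.5667]
20 0.017 1.6 perr mm 7.55 rerr deg 2.37 [ 0.6777 -0.1316 -0.763   2.41   -1.26    0.533   1.2518]
```

```bash
python3 - <<'E'
from fk2 import *
o,p,R=obs();qn=np.array(o['joint_pos'])
kg=stand_pts(P,KG)[0]; u=Rz(P[2]).apply(U)
for tilt in(35,30,25,20):
 for th0 in(-.7,-.4,0):
  R0=tool_rot(P[2],np.radians(tilt));q=qn
  print(tilt,th0)
  for pull,th in((0,0),(.017,0),(.017,.25),(.017,.5),(.017,.75),(.017,1),(.017,1.25),(.017,1.5)):
    Rk=Rot.from_rotvec(-u*(th+th0)); RR=Rk*R0; tcp=kg+u*(pull+.003)+RR.apply([0,0,1])*.019
    for _ in range(3):
        s=ik(tcp,RR,q,.004);q=s.x
    pp,r2=FK(q);print('  ',pull,th,'perr mm %.2f rerr deg %.2f'%(np.linalg.norm(pp-tcp)*1e3,np.degrees((r2.inv()*RR).magnitude())),q.round(2))
E
```

```text
35 -0.7
   0 0 perr mm 0.00 rerr deg 0.00 [ 0.91 -0.35 -1.31  2.39 -0.5   0.26  2.42]
   0.017 0 perr mm 0.00 rerr deg 0.00 [ 0.8  -0.4  -1.19  2.41 -0.53  0.31  2.44]
   0.017 0.25 perr mm 0.00 rerr deg 0.00 [ 0.83 -0.41 -1.2   2.4  -0.63  0.34  2.3 ]
   0.017 0.5 perr mm 0.00 rerr deg 0.00 [ 0.85 -0.42 -1.2   2.4  -0.73  0.37  2.16]
   0.017 0.75 perr mm 0.00 rerr deg 0.00 [ 0.88 -0.42 -1.2   2.4  -0.83  0.39  2.03]
   0.017 1 perr mm 0.00 rerr deg 0.00 [ 0.9  -0.43 -1.19  2.4  -0.93  0.41  1.88]
   0.017 1.25 perr mm 0.00 rerr deg 0.00 [ 0.92 -0.44 -1.19  2.41 -1.02  0.42  1.74]
   0.017 1.5 perr mm 0.89 rerr deg 0.19 [ 1.   -0.5  -1.23  2.42 -1.19  0.48  1.64]
35 -0.4
   0 0 perr mm 0.00 rerr deg 0.00 [ 0.94 -0.36 -1.31  2.39 -0.63  0.29  2.26]
   0.017 0 perr mm 0.00 rerr deg 0.00 [ 0.83 -0.41 -1.2   2.4  -0.66  0.35  2.28]
   0.017 0.25 perr mm 0.00 rerr deg 0.00 [ 0.86 -0.42 -1.2   2.4  -0.76  0.37  2.14]
   0.017 0.5 perr mm 0.00 rerr deg 0.00 [ 0.89 -0.43 -1.2   2.4  -0.86  0.39  2.  ]
   0.017 0.75 perr mm 0.00 rerr deg 0.00 [ 0.91 -0.43 -1.2   2.4  -0.95  0.41  1.86]
   0.
[... 6263 characters left out ...]
-0.76  2.35 -0.91  0.55  1.36]
20 0
   0 0 perr mm 0.00 rerr deg 0.00 [ 0.73 -0.01 -1.15  2.19  0.11  0.61  1.29]
   0.017 0 perr mm 0.00 rerr deg 0.00 [ 0.7  -0.1  -1.09  2.2  -0.04  0.64  1.41]
   0.017 0.25 perr mm 0.00 rerr deg 0.00 [ 0.71 -0.11 -1.02  2.22 -0.23  0.62  1.4 ]
   0.017 0.5 perr mm 0.00 rerr deg 0.00 [ 0.71 -0.12 -0.96  2.24 -0.43  0.61  1.39]
   0.017 0.75 perr mm 0.00 rerr deg 0.00 [ 0.71 -0.12 -0.91  2.28 -0.63  0.59  1.38]
   0.017 1 perr mm 0.00 rerr deg 0.00 [ 0.71 -0.13 -0.85  2.33 -0.85  0.57  1.38]
   0.017 1.25 perr mm 0.00 rerr deg 0.00 [ 0.71 -0.14 -0.81  2.38 -1.07  0.55  1.38]
   0.017 1.5 perr mm 2.73 rerr deg 0.80 [ 0.75 -0.15 -0.83  2.42 -1.27  0.55  1.35]
```

```bash
cat >> go.py <<'E'
TILT=np.radians(28);TH0=-.7
def knobpose(pull,th,back=0,P=P,up=.003):
    kg=stand_pts(P,KG)[0]; u=Rz(P[2]).apply(U)
    RR=Rot.from_rotvec(-u*(th+TH0))*tool_rot(P[2],TILT)
    return kg+u*(pull+up)+RR.apply([0,0,1])*(.019-back),RR
E
python3 - <<'E'
from go import *
from fk2 import ik,FK
o,p,R=obs();q=np.array(o['joint_pos'])
pre=knobpose(0,0,.05)
for a in(pre,knobpose(0,0)):
    s=ik(*a,q,.004);q=s.x;print(s.cost,q)
to(*pre,6)
E
```

```text
1.5027808780238009e-07 [ 0.7642 -0.496  -1.1701  2.3172 -0.3688  0.5495  2.2296]
9.027956959703687e-08 [ 1.0432 -0.4127 -1.445   2.3092 -0.3485  0.409   2.2286]
t 3.48 pos [0.4699 0.1455 0.1421] R
 [[-0.7595 -0.2016  0.6184]
 [-0.1731  0.9791  0.1067]
 [-0.627  -0.026  -0.7786]] 
F_tool [-0.0488  0.8632  0.4718] grip mm 60.02912796576461 q [ 0.7822 -0.4991 -1.1111  2.4161 -0.8455  0.3762  2.0574]
err mm [-19.3301   2.37     2.9869] deg [  3.1073   9.878  -39.5377]
[[2.1, 1.0, -2.3, 0.5, 1.6, -6.6], [2.0, 1.2, -2.3, 0.5, 1.6, -6.6], [1.9, 1.4, -2.2, 0.5, 1.6, -6.6], [1.8, 1.6, -2.2, 0.5, 1.6, -6.6], [1.7, 1.8, -2.2, 0.5, 1.6, -6.6], [1.5, 2.0, -2.1, 0.5, 1.6, -6.6]]
```

Request:
step_arm:
  motion:
    - [4,2,-5,0,0,0]
    - [4,2,-5,1,2,-7]
    - [3,2,-4,1,2,-7]
    - [0,1,0,0,2,-7]
    - [0,1,0,0,2,-7]
    - [0,1,0,0,1,-7]
    - [0,0,0,0,1,-5]
    - [0,0,0,0,0,0]

```text
clock: 4.47
position: [0.4531, 0.1375, 0.1432]
ee_rot: [-0.405, 0.878, -0.12, 0.224]
ft_force: [0.1, -0.9, 0.6]
grip_width: 0.702
```

```bash
python3 - <<'E'
from go import *
from fk2 import ik,FK
to(*knobpose(0,0,.05),2)
for n in('scene','top'):
    cv2.imwrite(f'pics/k1_{n}.png',manip.camera(n))
crop(cv2.imread('pics/k1_top.png'),220,180,80,80,7,'pics/k1_t.png');crop(cv2.imread('pics/k1_scene.png'),305,110,90,75,8,'pics/k1_s.png')
E
```

```text
t 4.47 pos [0.4531 0.1375 0.1432] R
 [[-0.5712 -0.6581  0.4906]
 [-0.7654  0.6429 -0.0287]
 [-0.2965 -0.3919 -0.8709]] 
F_tool [ 0.4209 -0.8657 -0.4183] grip mm 59.950874618455025 q [ 0.7538 -0.425  -1.1454  2.296  -0.2679  0.5747  2.1799]
err mm [-2.4901 10.3262  1.814 ] deg [ 1.5032 -1.6354  0.078 ]
[[-3.5, 3.8, -1.5, 0.8, -0.8, 0.0], [-3.5, 3.8, -1.5, 0.8, -0.8, 0.0]]
```

View pics/k1_t.png

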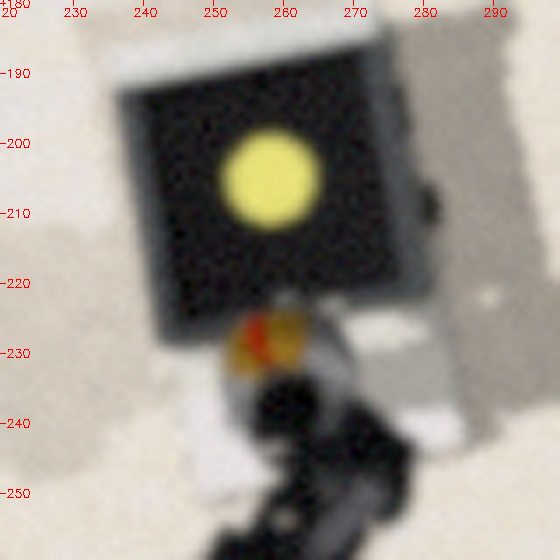

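View pics/k1_s.png

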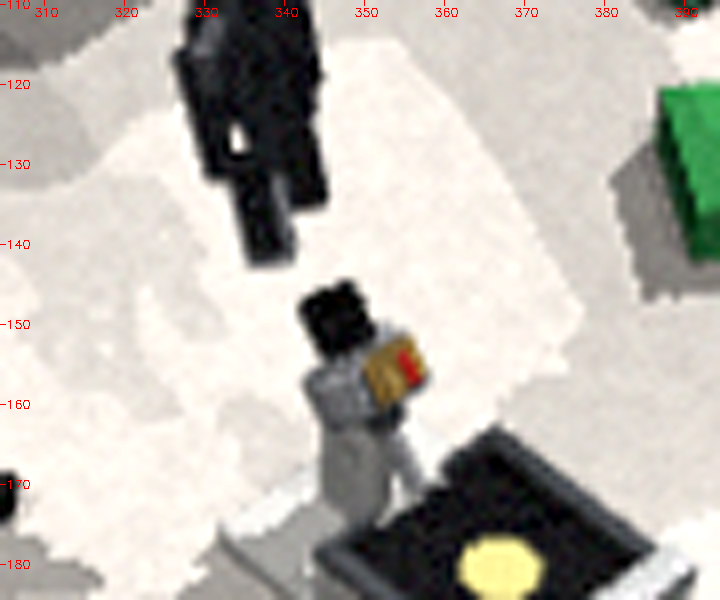

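The picture shows the open fingers above the knob and off to its right (-y), which agrees with the computed 10 mm error. I'll correct that, then advance.

Request:
step_arm:
  motion:
    - [-3,4,-1,1,-1,0]
    - [-3,4,-1,1,-1,0]
    - [-1,1,0,0,0,0]
    - [0,0,0,0,0,0]

```text
clock: 5.08
position: [0.4493, 0.149, 0.143]
ee_rot: [-0.401, 0.872, -0.128, 0.248]
ft_force: [-0.0, 0.5, -1.3]
grip_width: 0.701
```

```bash
python3 - <<'E'
from go import *
to(*knobpose(0,0,.0),5)
E
```

```text
t 5.08 pos [0.4493 0.149  0.143 ] R
 [[-0.5548 -0.6361  0.5362]
 [-0.7637  0.6451 -0.0248]
 [-0.3302 -0.4232 -0.8437]] 
F_tool [0.0128 0.8911 1.0635] grip mm 59.90051041865642 q [ 0.6985 -0.462  -1.143   2.3316 -0.2651  0.5189  2.121 ]
err mm [ 27.505   -2.3154 -40.5772] deg [-0.6819  0.4975 -0.1647]
[[-0.0, -0.4, 9.8, -0.1, 0.1, -0.0], [-0.0, -0.4, 9.8, -0.1, 0.1, -0.0], [-0.1, -0.4, 9.8, -0.1, 0.1, -0.0], [-0.1, -0.4, 9.8, -0.1, 0.1, -0.0], [-0.1, -0.5, 9.8, -0.1, 0.1, -0.0]]
```

Request:
step_arm:
  motion:
    - [0,-1,10,0,0,0]
    - [0,-1,10,0,0,0]
    - [0,0,10,0,0,0]
    - [0,0,10,0,0,0]

```text
clock: 5.58
position: [0.4731, 0.1476, 0.1103]
ee_rot: [-0.402, 0.872, -0.128, 0.249]
ft_force: [0.8, -0.7, -0.8]
grip_width: 0.704
```

```bash
python3 - <<'E'
from go import *
to(*knobpose(0,0,.0),1)
E
```

```text
t 5.58 pos [0.4731 0.1476 0.1103] R
 [[-0.5532 -0.6363  0.5377]
 [-0.7642  0.6446 -0.0235]
 [-0.3317 -0.4239 -0.8428]] 
F_tool [ 0.2866 -0.6366  1.1156] grip mm 60.160750172574204 q [ 0.9304 -0.3712 -1.3677  2.3212 -0.1881  0.4021  2.0722]
err mm [ 3.7024 -0.9232 -7.8305] deg [-0.7096  0.62   -0.1223]
[[1.3, 0.4, 8.6, -0.7, 0.6, -0.1]]
```

Request:
step_arm:
  motion:
    - [1,0,8,-1,1,0]
    - [0,0,1,0,0,0]

```text
clock: 5.82
position: [0.4776, 0.1464, 0.102]
ee_rot: [-0.402, 0.875, -0.124, 0.238]
ft_force: [-0.2, 0.9, 0.4]
grip_width: 0.705
```

Request:
step_arm:
  motion:
    - [0,0,0,0,0,0]
    - [0,0,0,0,0,0]
    - [0,0,0,0,0,0]
  jaw: 34
  force: 50

```text
clock: 6.2
position: [0.4774, 0.1464, 0.1023]
ee_rot: [-0.402, 0.875, -0.124, 0.238]
ft_force: [-0.5, 0.2, 0.6]
grip_width: 0.401
```

```bash
python3 - <<'E'
from go import *
to(*knobpose(0,0,.0),1)
cv2.imwrite('pics/k2_s0.png',manip.camera('scene'))
crop(cv2.imread('pics/k2_s0.png'),305,110,90,75,8,'pics/k2_s.png')
E
```

```text
t 6.2 pos [0.4774 0.1464 0.1023] R
 [[-0.563  -0.645   0.5167]
 [-0.7631  0.6458 -0.0254]
 [-0.3173 -0.4086 -0.8558]] 
F_tool [-0.0412  0.1614 -0.7865] grip mm 34.27181349081279 q [ 1.0151 -0.3356 -1.4422  2.3022 -0.1484  0.4075  2.0529]
err mm [-0.6461  0.279   0.2088] deg [ 0.3006 -0.3799 -0.1803]
[[0.1, 0.5, -0.5, 0.3, -0.4, -0.2]]
```

View pics/k2_s.png

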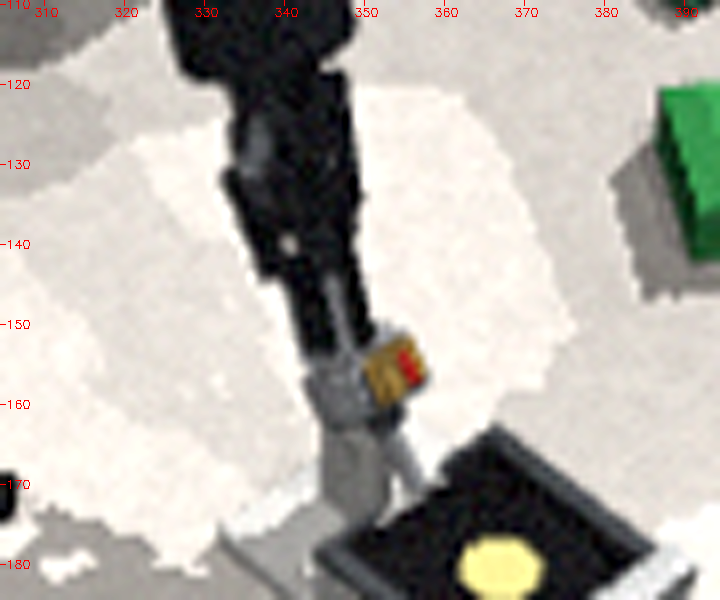

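The fingers straddle the knob with their tips just above the collar at (350,152), and there is no contact force. Closing now.

Request:
step_arm:
  motion:
    - [0,0,0,0,0,0]
    - [0,0,0,0,0,0]
    - [0,0,0,0,0,0]
    - [0,0,0,0,0,0]
  jaw: 15
  force: 50

```text
clock: 6.75
position: [0.4771, 0.1466, 0.1024]
ee_rot: [-0.403, 0.875, -0.124, 0.238]
ft_force: [-0.3, 0.4, 0.7]
grip_width: 0.284
```

```bash
python3 - <<'E'
from go import *
o,p,R=obs();log()
json.dump([list(map(float,p)),list(map(float,o['ee_rot']))],open('grip0.json','w'))
to(*knobpose(0,0,.0),1)
u=Rz(P[2]).apply(U);print('u in tool',R.inv().apply(u),'F along u',o['ft_force']@u)
p1,R1=knobpose(.0165,0); p0,_=knobpose(0,0)
print(rows(p,R,p+u*.0165,R,4))
E
```

```text
t 6.75 pos [0.4771 0.1466 0.1024] R
 [[-0.5626 -0.6454  0.5167]
 [-0.7637  0.645  -0.0259]
 [-0.3165 -0.4091 -0.8558]] 
F_tool [-0.3679  0.1753 -0.806 ] grip mm 24.214506883324095 q [ 1.0131 -0.3366 -1.4411  2.3021 -0.1485  0.4086  2.0528]
err mm [-0.3891  0.0379  0.0292] deg [ 0.2865 -0.3997 -0.1229]
[[0.2, 0.3, -0.2, 0.3, -0.4, -0.1]]
u in tool [ 0.2147  0.0044 -0.9767] F along u 0.7089679534230493
[[0.9, 0.0, -4.0, 0.0, 0.0, 0.0], [0.9, 0.0, -4.0, 0.0, 0.0, 0.0], [0.9, 0.0, -4.0, 0.0, 0.0, 0.0], [0.9, 0.0, -4.0, 0.0, 0.0, 0.0]]
```

Request:
step_arm:
  motion:
    - [1,0,-4,0,0,0]
    - [1,0,-4,0,0,0]

```text
clock: 7.0
position: [0.4718, 0.1454, 0.1088]
ee_rot: [-0.402, 0.875, -0.124, 0.238]
ft_force: [6.6, 0.9, -8.6]
grip_width: 0.284
```

```bash
cat > st.py <<'E'
from go import *
g=json.load(open('grip0.json'));o,p,R=obs();u=Rz(P[2]).apply(U);log()
R0=Rot.from_quat(g[1]);d=p-np.array(g[0])
rv=(R*R0.inv()).as_rotvec()
# knob centre in tool: grasp point
def gp(p,R):return np.array(p)+R.apply([0,0,-.019])
d=(gp(p,R)-gp(g[0],R0))*1000
print('t %.2f along u %.2f  lateral'%(o['clock'],d@u),(d-u*(d@u)).round(2),'turn rad %.3f'%(-rv@u),'other rot deg',np.degrees(rv-u*(rv@u)).round(2),'F_u %.1f'%(o['ft_force']@u),'Flat',(o['ft_force']-u*(o['ft_force']@u)).round(1),'M_u %.2f'%(o['torque']@u),'grip %.1f'%(o['grip_width']*85.4),'q',o['joint_pos'].round(2))
E
python3 st.py
```

```text
t 7.00 along u 8.41  lateral [-0.05 -0.03 -0.05] turn rad 0.001 other rot deg [ 0.04 -0.03  0.02] F_u -10.9 Flat [-0.2 -0.6 -0.3] M_u -0.09 grip 24.3 q [ 0.94 -0.35 -1.37  2.31 -0.16  0.43  2.06]
```

Request:
step_arm:
  motion:
    - [1,0,-4,0,0,0]
    - [0.8,0,-3.5,0,0,0]
    - [0,0,0,0,0,0]

```text
clock: 7.38
position: [0.4667, 0.1445, 0.1151]
ee_rot: [-0.402, 0.875, -0.124, 0.239]
ft_force: [9.4, 0.6, -9.5]
grip_width: 0.288
```

```bash
python3 st.py
```

```text
t 7.38 along u 16.61  lateral [-0.07  0.07 -0.05] turn rad 0.001 other rot deg [ 0.11 -0.11  0.07] F_u -13.3 Flat [ 1.  -1.2  0.6] M_u -0.02 grip 24.6 q [ 0.87 -0.36 -1.31  2.32 -0.18  0.45  2.07]
```

Request:
step_arm:
  motion:
    - [0,0.6,0,-1.7,0,7.8]
    - [0,0.6,0,-1.7,0,7.8]
    - [0,0,0,0,0,0]

```text
clock: 7.75
position: [0.4659, 0.1452, 0.1148]
ee_rot: [-0.283, 0.926, -0.062, 0.243]
ft_force: [8.3, 1.4, -10.8]
grip_width: 0.279
```

```bash
python3 st.py
```

```text
t 7.75 along u 16.74  lateral [-0.13 -0.05 -0.12] turn rad 0.289 other rot deg [ 0.12 -0.15  0.07] F_u -13.7 Flat [-0.3 -0.4 -0.3] M_u 0.01 grip 23.8 q [ 0.89 -0.34 -1.27  2.3  -0.3   0.47  1.95]
```

Request:
step_arm:
  motion:
    - [0,0.6,0,-1.7,0,7.8]
    - [0,0.6,0,-1.7,0,7.8]
    - [0,0.6,0,-1.7,0,7.8]
    - [0,0.3,0,-0.7,0,3]
    - [0,0,0,0,0,0]

```text
clock: 8.38
position: [0.4652, 0.1469, 0.1145]
ee_rot: [-0.069, 0.968, 0.046, 0.237]
ft_force: [8.5, 2.9, -10.4]
grip_width: 0.28
```

```bash
python3 st.py
```

```text
t 8.38 along u 16.73  lateral [-0.23 -0.21 -0.22] turn rad 0.777 other rot deg [ 0.17 -0.14  0.11] F_u -13.7 Flat [-0.1  1.   0.1] M_u -0.02 grip 23.9 q [ 0.9  -0.3  -1.2   2.31 -0.51  0.5   1.75]
```

Request:
step_arm:
  motion:
    - [-0.4,0,1.8,0,0,0]
    - [0,0,0,0,0,0]

```text
clock: 8.62
position: [0.4664, 0.1472, 0.1131]
ee_rot: [-0.068, 0.968, 0.046, 0.237]
ft_force: [7.1, 1.2, -7.8]
grip_width: 0.285
```

```bash
python3 st.py
```

```text
t 8.62 along u 14.86  lateral [-0.24 -0.24 -0.24] turn rad 0.778 other rot deg [ 0.2  -0.17  0.14] F_u -10.6 Flat [ 0.5 -0.2  0.3] M_u 0.02 grip 24.3 q [ 0.91 -0.3  -1.21  2.31 -0.51  0.49  1.75]
```

Request:
step_arm:
  motion:
    - [-0.2,0,0.8,0,0,0]
    - [0,0,0,0,0,0]

```text
clock: 8.88
position: [0.4667, 0.1471, 0.1125]
ee_rot: [-0.068, 0.968, 0.046, 0.237]
ft_force: [-2.9, -0.7, 3.1]
grip_width: 0.286
```

```bash
python3 st.py
```

```text
t 8.88 along u 14.27  lateral [-0.3  -0.35 -0.31] turn rad 0.778 other rot deg [ 0.2  -0.14  0.14] F_u 4.3 Flat [-0.2 -0.1 -0.2] M_u -0.00 grip 24.5 q [ 0.91 -0.29 -1.22  2.31 -0.5   0.49  1.75]
```

Request:
step_arm:
  motion:
    - [0,0.2,0.1,-0.5,0,2.4]
    - [0,0.2,0.1,-0.5,0,2.4]

```text
clock: 9.12
position: [0.4666, 0.1475, 0.1124]
ee_rot: [-0.028, 0.97, 0.066, 0.234]
ft_force: [-4.8, -1.6, 4.9]
grip_width: 0.285
```

```bash
python3 st.py
```

```text
t 9.12 along u 14.19  lateral [-0.38 -0.32 -0.37] turn rad 0.868 other rot deg [ 0.15 -0.13  0.1 ] F_u 7.0 Flat [-0.4 -0.7 -0.4] M_u 0.03 grip 24.4 q [ 0.91 -0.29 -1.2   2.31 -0.55  0.49  1.71]
```

Request:
step_arm:
  motion:
    - [0,0.2,0.1,-0.5,0,2.4]
    - [0,0.2,0.1,-0.5,0,2.4]

```text
clock: 9.38
position: [0.4665, 0.148, 0.1123]
ee_rot: [0.014, 0.969, 0.085, 0.23]
ft_force: [-5.5, -0.9, 6.3]
grip_width: 0.284
```

```bash
python3 st.py
```

```text
t 9.38 along u 14.07  lateral [-0.49 -0.24 -0.45] turn rad 0.961 other rot deg [ 0.09 -0.1   0.06] F_u 8.4 Flat [-0.2  0.2 -0.1] M_u 0.12 grip 24.3 q [ 0.91 -0.28 -1.19  2.31 -0.59  0.49  1.67]
```

Request:
step_arm:
  motion:
    - [0,0.2,0,-0.5,0,2.4]
    - [0,0.2,0,-0.5,0,2.4]

```text
clock: 9.62
position: [0.4664, 0.1485, 0.1124]
ee_rot: [0.055, 0.967, 0.105, 0.226]
ft_force: [-6.4, -0.1, 8.5]
grip_width: 0.284
```

```bash
python3 st.py
```

```text
t 9.62 along u 14.10  lateral [-0.58 -0.09 -0.49] turn rad 1.053 other rot deg [ 0.04 -0.07  0.02] F_u 10.5 Flat [0.2 1.3 0.4] M_u 0.13 grip 24.3 q [ 0.91 -0.28 -1.18  2.32 -0.63  0.49  1.64]
```

Request:
step_arm:
  motion:
    - [0,0.2,0,-0.5,0,2.4]
    - [0,0.2,0,-0.5,0,2.4]

```text
clock: 9.88
position: [0.4669, 0.1488, 0.1128]
ee_rot: [0.097, 0.962, 0.124, 0.222]
ft_force: [3.9, 1.7, -4.5]
grip_width: 0.286
```

```bash
python3 st.py
```

```text
t 9.88 along u 14.03  lateral [-0.17 -0.07 -0.15] turn rad 1.145 other rot deg [ 0.02 -0.12 -0.  ] F_u -6.2 Flat [0.  0.8 0.2] M_u 0.10 grip 24.5 q [ 0.91 -0.27 -1.16  2.32 -0.68  0.49  1.6 ]
```

The force flipped from +10.5 N to -6 N near 1.14 rad, so the notch is here. I'll lower into it without turning.

Request:
step_arm:
  motion:
    - [-0.2,0,1,0,0,0]
    - [0,0,0,0,0,0]

```text
clock: 10.12
position: [0.4679, 0.1484, 0.1121]
ee_rot: [0.098, 0.962, 0.124, 0.222]
ft_force: [1.6, -0.9, -1.4]
grip_width: 0.282
```

```bash
python3 st.py
```

```text
t 10.12 along u 12.97  lateral [ 0.13 -0.65 -0.01] turn rad 1.148 other rot deg [ 0.01 -0.18 -0.02] F_u -1.9 Flat [ 0.4 -1.2  0.1] M_u -0.12 grip 24.1 q [ 0.91 -0.27 -1.17  2.32 -0.68  0.49  1.6 ]
```

Request:
step_arm:
  motion:
    - [-0.2,0,1,0,0,0]
    - [0,0,0,0,0,0]

```text
clock: 10.38
position: [0.469, 0.1484, 0.1115]
ee_rot: [0.099, 0.962, 0.124, 0.223]
ft_force: [4.7, -0.3, -3.8]
grip_width: 0.282
```

```bash
python3 st.py
```

```text
t 10.38 along u 11.81  lateral [ 0.48 -0.8   0.25] turn rad 1.149 other rot deg [ 0.03 -0.23 -0.02] F_u -5.8 Flat [ 1.  -1.1  0.7] M_u -0.22 grip 24.1 q [ 0.92 -0.26 -1.17  2.32 -0.67  0.48  1.59]
```

Request:
step_arm:
  motion:
    - [-0.2,0,1,-0.2,0,1]
    - [0,0,0,0,0,0]

```text
clock: 10.62
position: [0.4692, 0.1488, 0.1106]
ee_rot: [0.107, 0.961, 0.128, 0.221]
ft_force: [-8.6, -3.2, 14.7]
grip_width: 0.285
```

```bash
python3 st.py
```

```text
t 10.62 along u 10.98  lateral [ 0.14 -0.63  0.  ] turn rad 1.168 other rot deg [-0.02 -0.12 -0.04] F_u 17.1 Flat [ 2.1 -0.9  1.6] M_u -0.07 grip 24.3 q [ 0.93 -0.26 -1.18  2.32 -0.68  0.48  1.58]
```

The lug is bottomed in the notch: about 3 mm below the flat-top contact, pushing back with +17 N. I'll relax, then open.

Request:
step_arm:
  motion:
    - [0.2,0,-0.7,0,0,0]
    - [0,0,0,0,0,0]

```text
clock: 10.88
position: [0.4689, 0.1487, 0.1113]
ee_rot: [0.108, 0.961, 0.129, 0.221]
ft_force: [2.1, -0.7, -0.4]
grip_width: 0.285
```

```bash
python3 st.py
```

```text
t 10.88 along u 11.69  lateral [ 0.34 -0.57  0.18] turn rad 1.169 other rot deg [-0.01 -0.15 -0.03] F_u -1.5 Flat [ 1.2 -0.9  0.8] M_u -0.06 grip 24.3 q [ 0.92 -0.26 -1.17  2.32 -0.68  0.48  1.59]
```

Request:
step_arm:
  motion:
    - [0,0,0,0,0,0]
    - [0,0,0,0,0,0]
    - [0,0,0,0,0,0]
    - [0,0,0,0,0,0]
  jaw: 60

```text
clock: 11.38
position: [0.4679, 0.1494, 0.1106]
ee_rot: [0.107, 0.961, 0.129, 0.22]
ft_force: [-0.1, -0.1, -0.1]
grip_width: 0.701
```

```bash
python3 st.py;python3 - <<'E'
from go import *
for n in('scene','top'):
    cv2.imwrite(f'pics/k3_{n}.png',manip.camera(n))
crop(cv2.imread('pics/k3_top.png'),220,180,80,80,7,'pics/k3_t.png');crop(cv2.imread('pics/k3_scene.png'),305,110,90,75,8,'pics/k3_s.png')
E
```

```text
t 11.38 along u 11.65  lateral [-0.62  0.07 -0.5 ] turn rad 1.167 other rot deg [-0.03 -0.01 -0.03] F_u 0.0 Flat [-0.1 -0.1 -0.1] M_u 0.06 grip 59.8 q [ 0.92 -0.26 -1.17  2.32 -0.68  0.49  1.59]
```

View pics/k3_s.png

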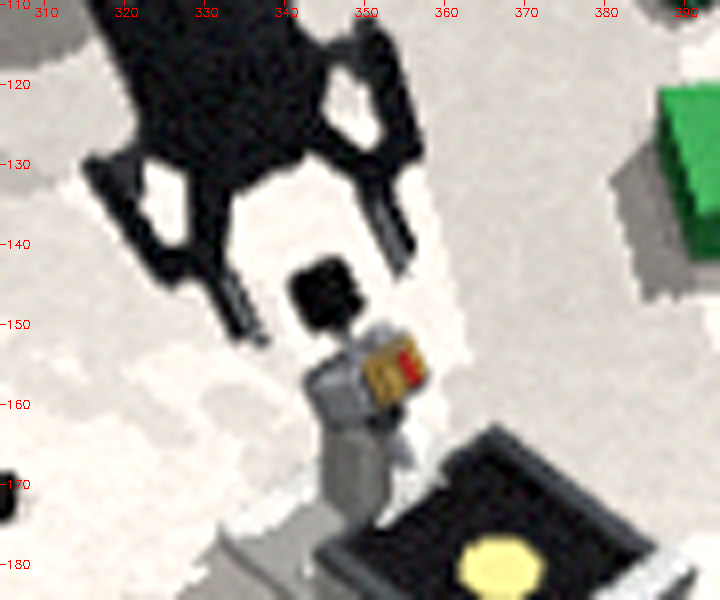

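```bash
python3 - <<'E'
from go import *
def cen(f,n,x0,y0,x1,y1):
    g=cv2.cvtColor(cv2.imread(f),cv2.COLOR_BGR2GRAY).astype(float)[y0:y1,x0:x1]
    w=np.clip(60-g,0,None);w[w<15]=0;yy,xx=np.mgrid[y0:y1,x0:x1];return (w*xx).sum()/w.sum(),(w*yy).sum()/w.sum()
print(cen('pics/scene0.png','',339,142,353,156),cen('pics/k1_scene.png','',339,143,353,155),cen('pics/k3_scene.png','',338,140,351,152))
for d in(0,12,15):
    c=KG+U*(d-5);print(d,proj('scene',stand_pts(P,c)))
E
```

```text
(np.float64(346.7141346492774), np.float64(149.69968276348254)) (np.float64(346.742413549753), np.float64(149.6425546930134)) (np.float64(345.2831891688605), np.float64(146.49567506581423))
0 [[346.818  149.2099]]
12 [[345.3005 146.0536]]
15 [[344.9202 145.2626]]
```

The knob's image shift of (-1.4, -3.2) px matches the model for 12.0 mm; 15 mm would give (-1.9, -3.9). So it is parked with the fingers clear. Retreating, then on to the plate.

```bash
python3 - <<'E'
from go import *
from fk2 import ik,FK
o,p,R=obs();q=np.array(o['joint_pos'])
pl=np.array([.617,-.194,0]);Rp=tool_rot(.011)
way=[(p+R.apply([0,0,-.06]),R),(np.array([.47,.10,.22]),tool_rot(.15,.2)),(np.array([.58,-.08,.2]),tool_rot(.05)),(pl+[0,0,.1],Rp),(pl+[0,0,.008],Rp),
 (np.array([.55,.17,.15]),tool_rot(.213)),(np.array([.5618,.1698,.06]),tool_rot(.213,-.2)),(np.array([.5718,.1698,.048]),tool_rot(.213))]
for a in way:
    s=ik(*a,q,.004);q=s.x;print('%.1e'%s.cost,a[0],q.round(2))
for a,b,n in((0,1,5),(1,2,5),(2,3,4)):
    print(np.degrees((way[a][1].inv()*way[b][1]).magnitude()),json.dumps(rows(*way[a],*way[b],n)))
E
```

```text
9.2e-08 [0.441  0.1373 0.1628] [ 0.77 -0.46 -0.93  2.33 -0.77  0.71  1.65]
3.9e-07 [0.47 0.1  0.22] [ 0.95 -0.18 -1.14  1.96 -0.18  1.07  1.6 ]
4.5e-07 [ 0.58 -0.08  0.2 ] [ 0.72  0.38 -0.83  1.58  0.29  1.31  1.47]
4.6e-08 [ 0.617 -0.194  0.1  ] [ 0.76  0.58 -0.72  1.52  0.4   1.19  1.55]
2.3e-08 [ 0.617 -0.194  0.008] [ 0.73  0.69 -0.67  1.58  0.47  1.05  1.51]
2.2e-07 [0.55 0.17 0.15] [ 0.36  0.43 -0.92  1.66  0.36  1.23  1.14]
6.6e-08 [0.5618 0.1698 0.06  ] [ 0.22  0.69 -0.81  1.53  0.43  1.34  1.12]
5.7e-08 [0.5718 0.1698 0.048 ] [ 0.28  0.58 -0.83  1.69  0.48  1.08  1.08]
28.84623816441799 [[-11.6, -2.8, -8.8, 2.2, 3.1, -4.4], [-10.8, -4.0, -9.3, 2.2, 3.1, -4.4], [-10.0, -5.2, -9.7, 2.2, 3.1, -4.4], [-9.0, -6.3, -10.0, 2.2, 3.1, -4.4], [-7.9, -7.3, -10.2, 2.2, 3.1, -4.4]]
12.807450932724768 [[-15.3, -38.9, 7.2, 0.1, 2.3, 1.1], [-16.3, -38.6, 6.6, 0.1, 2.3, 1.1], [-17.3, -38.2, 6.0, 0.1, 2.3, 1.1], [-18.3, -37.8, 5.4, 0.1, 2.3, 1.1], [-19.3, -37.5, 4.7, 0.1, 2.3, 1.1]]
2.234535401010211 [[-7.8, -28.9, 25.0, 0.0, 0.0, 0.6], [-8.1, -28.8, 25.0, 0.0, 0.0, 0.6], [-8.4, -28.8, 25.0, 0.0, 0.0, 0.6], [-8.7, -28.7, 25.0, 0.0, 0.0, 0.6]]
```

Request:
step_arm:
  motion:
    - [0,0,-8,0,0,0]
    - [0,0,-12,0,0,0]
    - [0,0,-15,0,0,0]
    - [0,0,-15,0,0,0]
    - [0,0,-12,0,0,0]
    - [-11,-3,-9,2,3,-4]
    - [-11,-4,-9,2,3,-4]
    - [-10,-5,-10,2,3,-4]
    - [-9,-6,-10,2,3,-4]
    - [-8,-7,-10,2,3,-4]

```text
clock: 12.72
position: [0.4666, 0.0976, 0.2239]
ee_rot: [-0.065, 0.993, 0.013, 0.098]
ft_force: [-0.6, 0.4, -0.1]
grip_width: 0.699
```

```bash
python3 - <<'E'
from go import *
log()
to(np.array([.58,-.08,.2]),tool_rot(.05),5)
E
```

```text
t 12.72 pos [0.4666 0.0976 0.2239] R
 [[-0.9723 -0.1318  0.1932]
 [-0.1266  0.9912  0.0391]
 [-0.1966  0.0136 -0.9804]] 
F_tool [0.5561 0.4918 0.0423] grip mm 59.68466208714954 q [ 0.9809 -0.212  -1.1355  1.9586 -0.2256  1.0821  1.6237]
err mm [ 113.4367 -177.5964  -23.9453] deg [ 1.2415 11.3022  4.6178]
[[-16.6, -38.3, 7.7, 0.2, 2.3, 0.9], [-17.5, -38.0, 7.2, 0.2, 2.3, 0.9], [-18.4, -37.6, 6.6, 0.2, 2.3, 0.9], [-19.3, -37.3, 6.1, 0.2, 2.3, 0.9], [-20.1, -37.0, 5.4, 0.2, 2.3, 0.9]]
```

Request:
step_arm:
  motion:
    - [-17,-38,8,0,2,1]
    - [-17,-38,7,0,2,1]
    - [-18,-38,6,0,2,1]
    - [-19,-37,6,0,2,1]
    - [-20,-37,5,0,2,1]
    - [-8,-29,20,0,1,1]
    - [-8,-29,20,0,0,1]
    - [-8,-29,20,0,0,0]
    - [-8,-27,15,0,0,0]
    - [0,0,0,0,0,0]
  jaw: 44

```text
clock: 13.98
position: [0.6209, -0.2039, 0.1169]
ee_rot: [-0.001, 1.0, 0.012, -0.001]
ft_force: [0.2, 0.4, 0.5]
grip_width: 0.515
```

```bash
python3 - <<'E'
from go import *
log()
to(np.array([.617,-.194,.06]),tool_rot(.011),2)
cv2.imwrite('pics/p1_s0.png',manip.camera('scene'));cv2.imwrite('pics/p1_t0.png',manip.camera('top'))
crop(cv2.imread('pics/p1_s0.png'),240,180,80,80,7,'pics/p1_s.png')
crop(cv2.imread('pics/p1_t0.png'),350,160,80,80,7,'pics/p1_t.png')
E
```

```text
t 13.97 pos [ 0.6209 -0.2039  0.1169] R
 [[-1.     -0.0016 -0.0028]
 [-0.0017  0.9997  0.0243]
 [ 0.0027  0.0243 -0.9997]] 
F_tool [-0.2076  0.3905 -0.4823] grip mm 43.97029167427793 q [ 0.9053  0.671  -0.9415  1.4649  0.5258  1.2865  1.4918]
err mm [ -3.8936   9.8728 -56.9324] deg [ 1.392  -0.1505 -0.5339]
[[1.9, 4.2, 28.6, 0.7, -0.1, -0.3], [1.9, 4.6, 28.5, 0.7, -0.1, -0.3]]
```

View pics/p1_s.png

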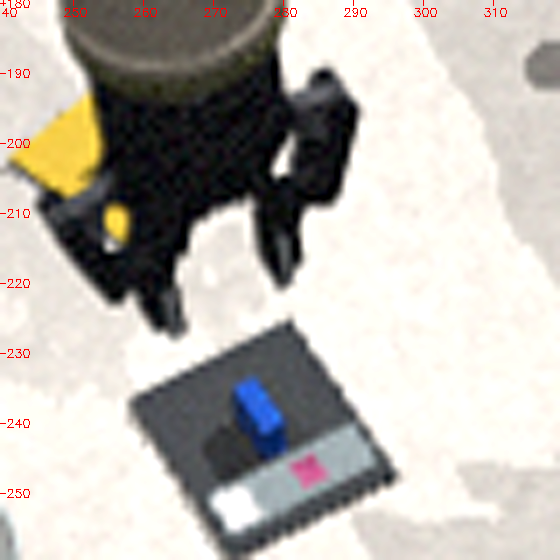

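View pics/p1_t.png

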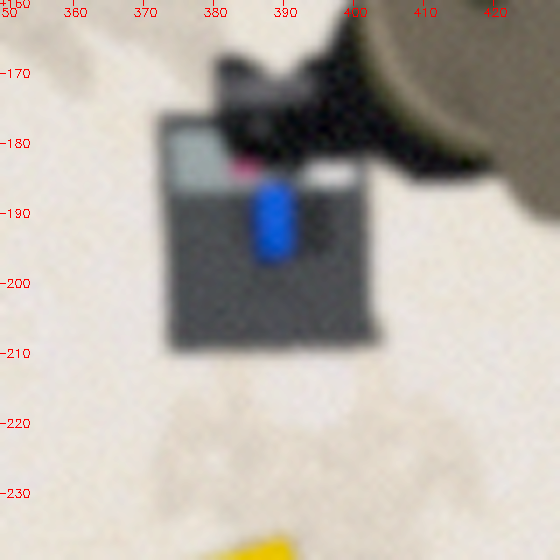

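Fingers are above the plate at z=0.117 with the fin visible at scene (276,238) and top (388.5,191). Still 10 mm to correct in y. Descending.

Request:
step_arm:
  motion:
    - [2,4,20,0.7,0,-0.3]
    - [2,5,20,0.7,0,-0.3]
    - [0,0,15,0,0,0]
    - [0,0,15,0,0,0]
    - [0,0,0,0,0,0]

```text
clock: 14.7
position: [0.617, -0.1868, 0.0452]
ee_rot: [-0.011, 1.0, -0.0, -0.0]
ft_force: [-0.5, 0.0, 0.4]
grip_width: 0.513
```

```bash
python3 - <<'E'
from go import *
log()
to(np.array([.617,-.194,.0085]),tool_rot(.011),3)
E
```

```text
t 14.7 pos [ 0.617  -0.1868  0.0452] R
 [[-0.9998 -0.0212 -0.    ]
 [-0.0212  0.9998 -0.001 ]
 [ 0.     -0.001  -1.    ]] 
F_tool [ 0.5068  0.0402 -0.3685] grip mm 43.771325586856996 q [ 0.8632  0.7191 -0.9015  1.5573  0.5994  1.1611  1.4293]
err mm [  0.0031  -7.2072 -36.6865] deg [-0.0571 -0.0019  0.5856]
[[0.0, -2.4, 12.2, -0.0, -0.0, 0.2], [0.0, -2.4, 12.2, -0.0, -0.0, 0.2], [0.0, -2.4, 12.2, -0.0, -0.0, 0.2]]
```

Request:
step_arm:
  motion:
    - [0,-5,5,0,0,0.4]
    - [0,-2,11,0,0,0.2]
    - [0,0,11,0,0,0]
    - [0,0,7,0,0,0]
    - [0,0,0,0,0,0]

```text
clock: 15.32
position: [0.6177, -0.1953, 0.0094]
ee_rot: [-0.004, 1.0, -0.001, 0.001]
ft_force: [-0.8, 0.0, 0.5]
grip_width: 0.515
```

```bash
python3 - <<'E'
from go import *
log()
to(np.array([.617,-.194,.0085]),tool_rot(.011),1)
cv2.imwrite('pics/p2_s0.png',manip.camera('scene'))
crop(cv2.imread('pics/p2_s0.png'),240,190,80,80,7,'pics/p2_s.png')
E
```

```text
t 15.32 pos [ 0.6177 -0.1953  0.0094] R
 [[-1.     -0.0085  0.0012]
 [-0.0085  1.     -0.0013]
 [-0.0012 -0.0013 -1.    ]] 
F_tool [ 0.8225  0.0066 -0.5139] grip mm 43.962775564433514 q [ 0.854   0.7629 -0.87    1.5684  0.632   1.11    1.411 ]
err mm [-0.7257  1.3047 -0.9436] deg [-0.0754  0.0663 -0.1431]
[[0.7, 1.3, 0.9, -0.1, 0.1, -0.1]]
```

View pics/p2_s.png

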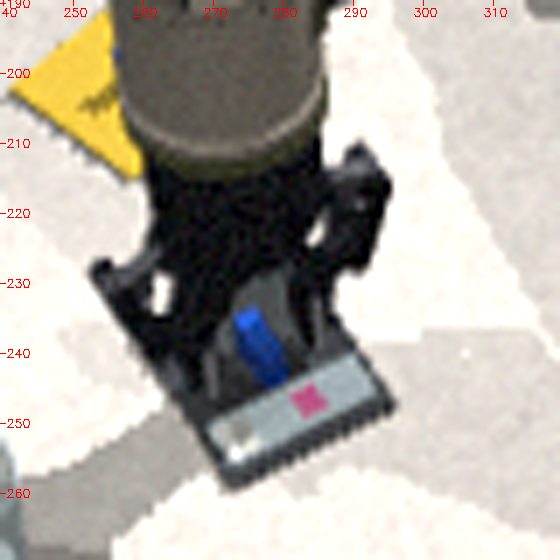

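The fin sits between the fingers at (276,239). Closing.

Request:
step_arm:
  motion:
    - [0,1,1,0,0,0]
    - [0,0,0,0,0,0]
    - [0,0,0,0,0,0]
    - [0,0,0,0,0,0]
  jaw: 20

```text
clock: 15.88
position: [0.6186, -0.1941, 0.0098]
ee_rot: [-0.004, 1.0, -0.001, 0.002]
ft_force: [0.6, -0.2, -0.7]
grip_width: 0.235
```

Request:
step_arm:
  motion:
    - [0,0,0,0,0,0]
    - [0,0,0,0,0,0]
    - [0,0,0,0,0,0]
  jaw: 4
  force: 60

```text
clock: 16.25
position: [0.6188, -0.1941, 0.0101]
ee_rot: [-0.004, 1.0, -0.001, 0.002]
ft_force: [-0.3, 0.2, -0.2]
grip_width: 0.122
```

```bash
python3 - <<'E'
from go import *
show()
E
```

```text
t 16.25 pos [ 0.6188 -0.1941  0.0101] R
 [[-1.     -0.0088  0.0035]
 [-0.0088  1.     -0.0019]
 [-0.0035 -0.0019 -1.    ]] 
F_tool [0.2927 0.2317 0.2281] grip mm 10.412421616768754 q [ 0.8524  0.7619 -0.8707  1.5687  0.6325  1.1085  1.4088]
```

Gripped: opening reads 10.4 mm, the same -1.7 mm offset seen on the knob. Lifting.

Request:
step_arm:
  motion:
    - [0,0,-6,0,0,0]
    - [0,0,-20,0,0,0]
    - [0,0,-30,0,0,0]
    - [0,0,-35,0,0,0]
    - [0,0,-35,0,0,0]
    - [0,0,-25,0,0,0]
    - [0,0,0,0,0,0]
  force: 80

```text
clock: 17.12
position: [0.6181, -0.1928, 0.1721]
ee_rot: [-0.005, 1.0, -0.001, 0.003]
ft_force: [-0.4, 0.3, -2.2]
grip_width: 0.111
```

```bash
cat >> go.py <<'E'
CX=[0.0018]
def plate_in_pocket(ex,ez,thdeg,y=0,P=P,yaw=None):
    """far lower edge at (ex,y,ez) mm pocket frame, nose-down thdeg -> TCP pose"""
    th=np.radians(thdeg);yaw=P[2] if yaw is None else yaw
    RR=tool_rot(yaw,-th);xp=-RR.as_matrix()[:,0]
    E=stand_pts(P,[ex,y,ez])[0];c=E-.05*xp
    return c-RR.apply([CX[0],0,.0101]),RR
def edge_now(P=P):
    o,p,R=obs();xp=-R.as_matrix()[:,0];E=p+R.apply([CX[0],0,.0101])+.05*xp
    e=(Rz(P[2]).inv().apply(E-np.array([P[0],P[1],.04])))*1000
    Rl=Rz(P[2]).inv()*R;m=Rl.as_matrix();xl=-m[:,0];zl=-m[:,2]
    f=Rz(P[2]).inv().apply(o['ft_force'])
    print('t %.2f edge'%o['clock'],e.round(2),'pitch deg %.2f roll %.2f yaw %.2f'%(-np.degrees(np.arcsin(xl[2])),np.degrees(np.arcsin(m[2,1])),np.degrees(np.arctan2(xl[1],xl[0]))),'F pocket',f.round(1),'grip %.1f'%(o['grip_width']*85.4))
E
python3 - <<'E'
from go import *
from fk2 import ik
log();o,p,R=obs();q=np.array(o['joint_pos']);edge_now()
for a in((30,60,20),(39,20,20),(39,2,20),(49,2,20),(50,0,0)):
    s=ik(*plate_in_pocket(*a),q,.004);q=s.x;print('%.1e'%s.cost,q.round(2),plate_in_pocket(*a)[0])
to(*plate_in_pocket(30,60,20),9)
cv2.imwrite('pics/p3_s0.png',manip.camera('scene'));cv2.imwrite('pics/p3_t0.png',manip.camera('top'))
crop(cv2.imread('pics/p3_s0.png'),235,150,80,80,7,'pics/p3_s.png')
E
```

```text
t 17.12 edge [  15.89 -373.96  122.25] pitch deg -0.31 roll -0.13 yaw -11.61 F pocket [-0.3  0.4 -2.2] grip 9.5
3.6e-07 [ 0.25  0.79 -0.96  1.34  0.48  1.65  1.09] [0.5602 0.1673 0.126 ]
3.5e-09 [ 0.23  0.84 -0.93  1.34  0.51  1.6   1.09] [0.569  0.1692 0.086 ]
6.9e-10 [ 0.23  0.86 -0.93  1.35  0.52  1.57  1.08] [0.569  0.1692 0.068 ]
9.3e-10 [ 0.22  0.87 -0.92  1.32  0.52  1.59  1.09] [0.5788 0.1713 0.068 ]
2.1e-07 [ 0.39  0.66 -1.    1.68  0.61  1.14  1.  ] [0.5736 0.1702 0.0501]
t 17.12 pos [ 0.6181 -0.1928  0.1721] R
 [[-0.9999 -0.0104  0.0054]
 [-0.0104  0.9999 -0.0023]
 [-0.0054 -0.0023 -1.    ]] 
F_tool [0.4132 0.2831 2.2259] grip mm 9.520550513589923 q [ 0.9052  0.6003 -0.972   1.4406  0.5002  1.3555  1.4931]
err mm [-57.9046 360.1257 -46.1153] deg [  1.8635  20.2267 -11.5214]
[[6.0, 40.1, 5.0, 0.2, 2.2, -1.3], [5.0, 40.2, 5.1, 0.2, 2.2, -1.3], [3.9, 40.3, 5.1, 0.2, 2.2, -1.3], [2.7, 40.4, 5.1, 0.2, 2.2, -1.3], [1.6, 40.5, 5.0, 0.2, 2.2, -1.3], [0.5, 40.6, 4.9, 0.2, 2.2, -1.3], [-0.6, 40.6, 4.8, 0.2, 2.2, -1.3], [-1.6, 40.6, 4.6, 0.2, 2.2, -1.3], [-2.7, 40.5, 4.3, 0.2, 2.2, -1.3]]
```

View pics/p3_s.png

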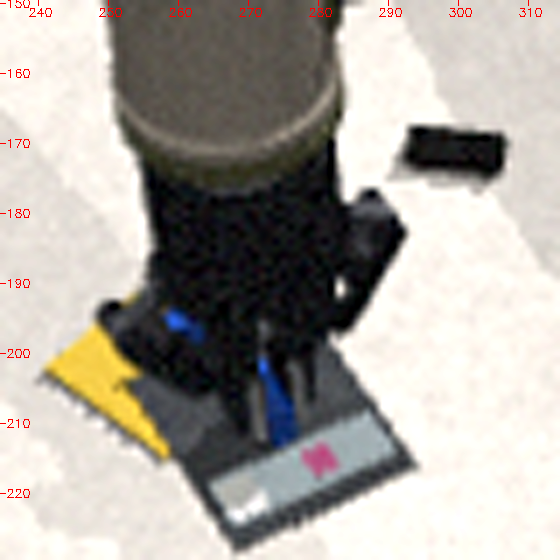

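```bash
python3 - <<'E'
from go import *
o,p,R=obs()
for cx in(0,.0018,.004):
    X=[p+R.apply([cx-.05,y,.0101-.005]) for y in(-.042,.042)];print(cx,proj('scene',X))
E
python3 - <<'E'
import cv2,sys;sys.path.insert(0,'.')
from h import *
crop(cv2.imread('pics/p3_s0.png'),258,200,50,40,14,'pics/p3_z.png')
E
```

```text
0 [[268.2175 228.1664]
 [294.3714 216.0473]]
0.0018 [[267.9316 227.7207]
 [294.073  215.6178]]
0.004 [[267.5828 227.1768]
 [293.7089 215.0936]]
```

View pics/p3_z.png

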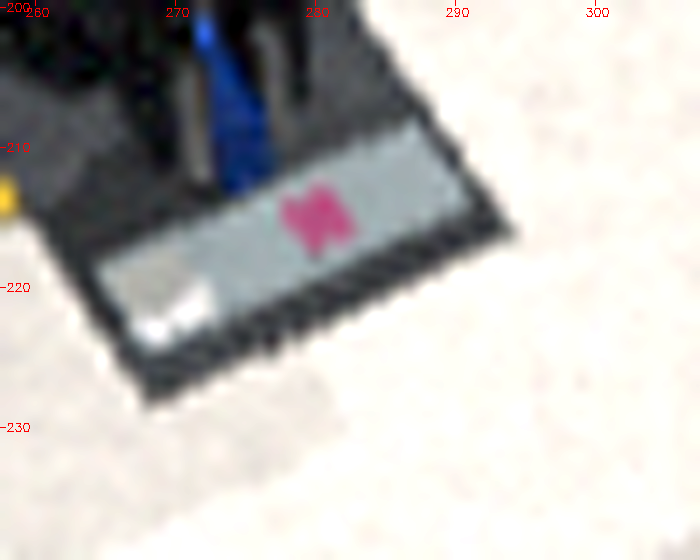

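The plate hangs level in the grip. The far corners at (268.2,228.4) and (294.3,216.1) agree with the assumed grip offset to within about 2 mm. Transporting to the staging pose above the pocket.

Request:
step_arm:
  motion:
    - [6,30,3,0,1,-1]
    - [5,40,4,0,2,-1]
    - [4,40,5,0,2,-1]
    - [3,40,5,0,2,-1]
    - [2,40,5,0,2,-1]
    - [1,40,5,0,2,-1]
    - [0,40,5,0,2,-1]
    - [-1,40,4,0,2,-1]
    - [-2,30,4,0,2,-1]
    - [0,0,0,0,0,0]

```text
clock: 18.48
position: [0.5519, 0.1622, 0.118]
ee_rot: [-0.091, 0.983, -0.002, -0.162]
ft_force: [0.3, -0.8, -2.1]
grip_width: 0.117
```

```bash
python3 - <<'E'
from go import *
log();edge_now()
to(*plate_in_pocket(36,40,20),4)
E
```

```text
t 18.48 edge [21.36 -3.96 53.04] pitch deg 18.62 roll 1.47 yaw -1.36 F pocket [ 0.2 -0.8 -2.1] grip 10.0
t 18.48 pos [0.5519 0.1622 0.118 ] R
 [[-0.9307 -0.1796 -0.3185]
 [-0.1784  0.9834 -0.0334]
 [ 0.3193  0.0257 -0.9473]] 
F_tool [-0.8413 -0.872   1.9215] grip mm 9.993011297593808 q [ 0.313   0.7701 -0.9906  1.3971  0.4635  1.5879  1.0722]
err mm [ 14.2215   6.3801 -12.0213] deg [ 2.0026  1.399  -1.2602]
[[-4.6, 0.9, 1.7, 0.5, 0.3, -0.3], [-4.6, 0.8, 1.6, 0.5, 0.3, -0.3], [-4.6, 0.8, 1.6, 0.5, 0.3, -0.3], [-4.6, 0.8, 1.6, 0.5, 0.3, -0.3]]
```

Request:
step_arm:
  motion:
    - [-5,1,2,0.5,0.4,-0.3]
    - [-5,1,2,0.5,0.4,-0.3]
    - [-5,1,2,0.5,0.4,-0.3]
    - [-4,1,1,0.5,0.3,-0.3]
    - [0,0,0,0,0,0]

```text
clock: 19.1
position: [0.5674, 0.1672, 0.1029]
ee_rot: [-0.104, 0.979, -0.021, -0.175]
ft_force: [-0.8, -0.1, -1.9]
grip_width: 0.115
```

```bash
python3 - <<'E'
from go import *
log();edge_now()
to(*plate_in_pocket(37.5,12,20),5)
for n in('scene','top'):cv2.imwrite(f'pics/q1_{n}.png',manip.camera(n))
crop(cv2.imread('pics/q1_scene.png'),325,130,80,75,8,'pics/q1_s.png');crop(cv2.imread('pics/q1_top.png'),220,165,80,84,7,'pics/q1_t.png')
E
```

```text
t 19.10 edge [36.9  -1.78 36.73] pitch deg 20.27 roll -0.23 yaw -0.17 F pocket [-0.8  0.  -1.9] grip 9.8
t 19.1 pos [0.5674 0.1672 0.1029] R
 [[-0.9174 -0.21   -0.338 ]
 [-0.1956  0.9777 -0.0765]
 [ 0.3465 -0.0041 -0.938 ]] 
F_tool [0.0594 0.0278 2.0419] grip mm 9.837593548786383 q [ 0.2441  0.8288 -0.9559  1.3273  0.5062  1.6323  1.0826]
err mm [  0.1251   1.6789 -24.9278] deg [-0.1913 -0.2749 -0.1568]
[[-1.8, 0.3, 4.6, -0.0, -0.1, -0.0], [-1.8, 0.3, 4.6, -0.0, -0.1, -0.0], [-1.8, 0.3, 4.6, -0.0, -0.1, -0.0], [-1.8, 0.3, 4.6, -0.0, -0.1, -0.0], [-1.8, 0.3, 4.7, -0.0, -0.1, -0.0]]
```

View pics/q1_s.png

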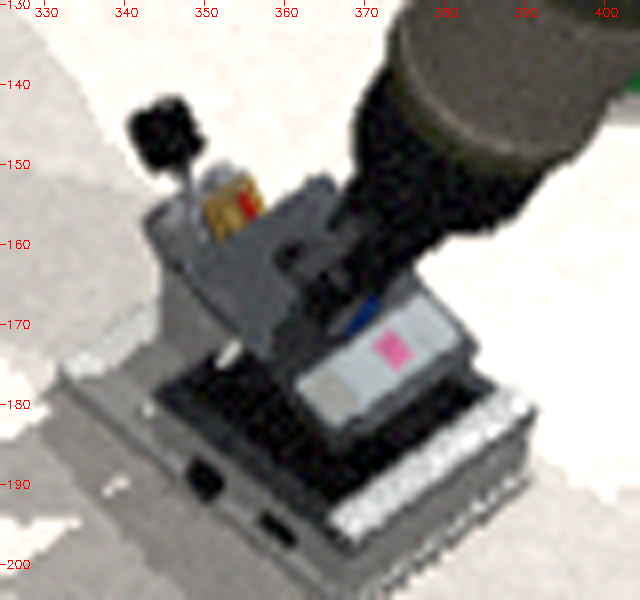

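View pics/q1_t.png

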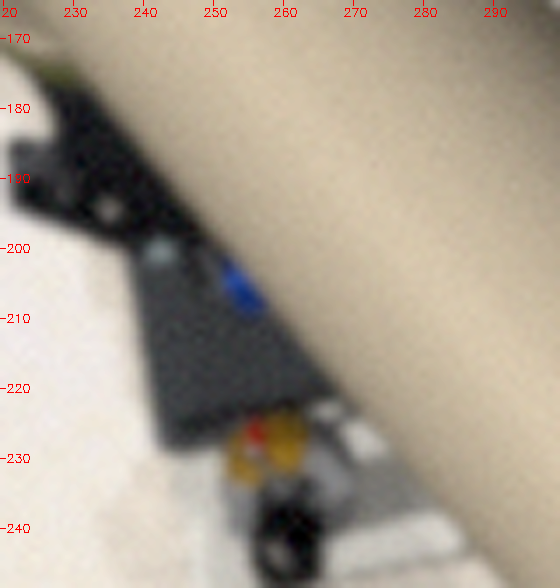

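Scene view: the tilted plate is over the pocket with its far edge short of the lip, and the knob is still up (parked). I'll steepen to 24° for clearance from the collar, then descend.

```bash
python3 - <<'E'
from go import *
o,p,R=obs()
a=plate_in_pocket(40,37,24);b=plate_in_pocket(40,10,24)
print(rows(p,R,*a,2));print(rows(*a,*b,4))
E
```

```text
[[-1.9, 0.9, -2.1, -0.1, 1.9, -0.1], [-1.8, 0.9, -2.2, -0.1, 1.9, -0.1]]
[[-2.7, 0.0, 6.2, 0.0, 0.0, 0.0], [-2.7, 0.0, 6.2, 0.0, 0.0, 0.0], [-2.7, 0.0, 6.2, 0.0, 0.0, 0.0], [-2.7, 0.0, 6.2, 0.0, 0.0, 0.0]]
```

Request:
step_arm:
  motion:
    - [-2,1,-2,0,2,0]
    - [-2,1,-2,0,2,0]
    - [0,0,0,0,0,0]
    - [-2.7,0,6,0,0,0]
    - [-2.7,0,6,0,0,0]
    - [0,0,0,0,0,0]

```text
clock: 19.95
position: [0.5721, 0.1689, 0.0925]
ee_rot: [-0.102, 0.973, -0.024, -0.208]
ft_force: [-0.0, -0.9, -1.4]
grip_width: 0.114
```

```bash
python3 - <<'E'
from go import *
log();edge_now()
to(*plate_in_pocket(40,8,24),3)
E
```

```text
t 19.95 edge [39.93 -1.18 23.51] pitch deg 24.17 roll -0.27 yaw -0.30 F pocket [-0.2 -0.9 -1.4] grip 9.7
t 19.95 pos [0.5721 0.1689 0.0925] R
 [[-0.8927 -0.2084 -0.3996]
 [-0.1882  0.978  -0.0895]
 [ 0.4095 -0.0047 -0.9123]] 
F_tool [-0.3966 -0.8605  1.3912] grip mm 9.696407124361745 q [ 0.2005  0.8909 -0.9296  1.2525  0.5055  1.6994  1.0891]
err mm [ -0.2094   0.8972 -15.6292] deg [-0.1744 -0.1712 -0.2723]
[[-2.1, 0.3, 4.8, -0.1, -0.1, -0.1], [-2.1, 0.3, 4.8, -0.1, -0.1, -0.1], [-2.1, 0.3, 4.8, -0.1, -0.1, -0.1]]
```

Request:
step_arm:
  motion:
    - [-2,0.5,5,0,0,0]
    - [-2,0.5,5,-0.2,0,-0.2]
    - [-2,0,5,0,0,0]
    - [0,0,0,0,0,0]

```text
clock: 20.45
position: [0.571, 0.1696, 0.0751]
ee_rot: [-0.103, 0.972, -0.022, -0.208]
ft_force: [0.2, -0.0, -1.4]
grip_width: 0.116
```

```bash
python3 - <<'E'
from go import *
log();edge_now()
to(*plate_in_pocket(40,2,24),2)
for n in('scene',):cv2.imwrite(f'pics/q2_{n}.png',manip.camera(n))
crop(cv2.imread('pics/q2_scene.png'),325,130,80,75,8,'pics/q2_s.png')
E
```

```text
t 20.45 edge [39.01 -0.06  6.16] pitch deg 24.17 roll 0.01 yaw -0.07 F pocket [ 0.2 -0.1 -1.4] grip 9.9
t 20.45 pos [0.571  0.1696 0.0751] R
 [[-0.8919 -0.2102 -0.4003]
 [-0.1918  0.9777 -0.0859]
 [ 0.4095  0.0001 -0.9123]] 
F_tool [-0.7833 -0.0983  1.1906] grip mm 9.883050098314952 q [ 0.202   0.9071 -0.9246  1.2672  0.5132  1.6724  1.0895]
err mm [ 0.876   0.2057 -4.2798] deg [ 0.0355 -0.1707 -0.0598]
[[-1.3, 0.0, 1.8, 0.0, -0.1, -0.0], [-1.3, 0.0, 1.8, 0.0, -0.1, -0.0]]
```

View pics/q2_s.png

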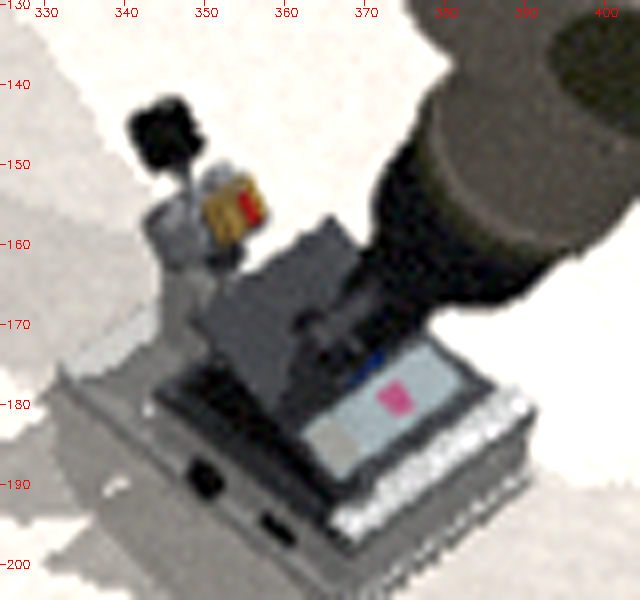

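The plate's far edge is down in the pocket just short of the lip (white label end at (366,186)), centred between the rails, with no contact force. Lowering a further 4 mm.

Request:
step_arm:
  motion:
    - [-1,0,1.8,0,0,0]
    - [-1,0,1.8,0,0,0]
    - [0,0,0,0,0,0]

```text
clock: 20.88
position: [0.5717, 0.1699, 0.0713]
ee_rot: [-0.103, 0.972, -0.022, -0.208]
ft_force: [-0.9, 0.4, -2.0]
grip_width: 0.12
```

```bash
python3 - <<'E'
from go import *
log();edge_now()
to(*plate_in_pocket(45,1.8,23),3)
E
```

```text
t 20.88 edge [39.8   0.1   2.43] pitch deg 24.12 roll 0.02 yaw -0.07 F pocket [-0.8  0.5 -2. ] grip 10.3
t 20.88 pos [0.5717 0.1699 0.0713] R
 [[-0.8923 -0.2101 -0.3995]
 [-0.1919  0.9777 -0.0856]
 [ 0.4086  0.0003 -0.9127]] 
F_tool [-0.0717  0.5438  2.181 ] grip mm 10.269152950602765 q [ 0.2008  0.9115 -0.9227  1.2679  0.5159  1.6669  1.0893]
err mm [ 4.5702  0.8393 -1.4125] deg [ 0.0472 -1.1163 -0.0605]
[[-1.6, -0.0, -0.2, 0.0, -0.4, -0.0], [-1.6, -0.0, -0.2, 0.0, -0.4, -0.0], [-1.6, -0.0, -0.2, 0.0, -0.4, -0.0]]
```

Request:
step_arm:
  motion:
    - [-1.7,0,-0.3,0,-0.4,0]
    - [-1.7,0,-0.3,0,-0.4,0]
    - [-1.7,0,-0.3,0,-0.4,0]
    - [0,0,0,0,0,0]

```text
clock: 21.38
position: [0.5771, 0.1711, 0.0703]
ee_rot: [-0.104, 0.975, -0.021, -0.197]
ft_force: [0.3, -0.3, -1.7]
grip_width: 0.12
```

```bash
python3 - <<'E'
from go import *
log();edge_now()
to(*plate_in_pocket(48,1.6,20),3)
E
```

```text
t 21.38 edge [45.99  0.11  2.32] pitch deg 22.80 roll 0.02 yaw -0.07 F pocket [ 0.2 -0.3 -1.7] grip 10.2
t 21.38 pos [0.5771 0.1711 0.0703] R
 [[-0.9013 -0.2101 -0.3789]
 [-0.1938  0.9777 -0.0811]
 [ 0.3875  0.0003 -0.9219]] 
F_tool [-0.8677 -0.3248  1.4382] grip mm 10.21238856127142 q [ 0.2034  0.9065 -0.9242  1.2724  0.5238  1.6471  1.0895]
err mm [ 0.7077 -0.0075 -2.7366] deg [ 0.0464 -2.801  -0.0642]
[[-0.6, -0.1, 0.8, 0.0, -0.9, -0.0], [-0.6, -0.1, 0.8, 0.0, -0.9, -0.0], [-0.5, -0.1, 0.8, 0.0, -0.9, -0.0]]
```

Request:
step_arm:
  motion:
    - [-0.6,0,0.8,0,-0.9,0]
    - [-0.6,0,0.8,0,-0.9,0]
    - [-0.6,0,0.7,0,-0.9,0]
    - [0,0,0,0,0,0]

```text
clock: 21.88
position: [0.5778, 0.1712, 0.0674]
ee_rot: [-0.104, 0.979, -0.018, -0.172]
ft_force: [0.3, 0.3, -1.6]
grip_width: 0.116
```

```bash
python3 - <<'E'
from go import *
log();edge_now()
to(*plate_in_pocket(49.5,1.5,18),2)
E
```

```text
t 21.88 edge [48.06  0.08  1.5 ] pitch deg 19.90 roll 0.01 yaw -0.06 F pocket [ 0.4  0.2 -1.6] grip 9.9
t 21.88 pos [0.5778 0.1712 0.0674] R
 [[-0.9192 -0.2103 -0.3329]
 [-0.1978  0.9776 -0.0714]
 [ 0.3405  0.0002 -0.9403]] 
F_tool [-0.89    0.2284  1.4217] grip mm 9.933687214235764 q [ 0.2266  0.8781 -0.9351  1.3224  0.5346  1.5863  1.0817]
err mm [ 0.6133  0.0046 -1.4108] deg [ 0.032  -1.9044 -0.0595]
[[-0.5, -0.1, 0.6, 0.0, -1.0, -0.0], [-0.5, -0.1, 0.6, 0.0, -1.0, -0.0]]
```

Request:
step_arm:
  motion:
    - [-0.5,0,0.6,0,-1,0]
    - [-0.5,0,0.6,0,-1,0]
    - [-0.7,0,-0.2,0,0,0]

```text
clock: 22.25
position: [0.5785, 0.1714, 0.0658]
ee_rot: [-0.105, 0.982, -0.016, -0.154]
ft_force: [-3.9, -0.7, -0.5]
grip_width: 0.118
```

```bash
python3 - <<'E'
from go import *
log();edge_now()
E
```

```text
t 22.25 edge [49.73  0.13  1.45] pitch deg 17.84 roll 0.01 yaw -0.06 F pocket [-3.9  0.1 -0.5] grip 10.1
```

Request:
step_arm:
  motion:
    - [-0.8,0,-0.3,0,0,0]
    - [0,0,0,0,0,0]

```text
clock: 22.5
position: [0.5785, 0.1715, 0.0658]
ee_rot: [-0.105, 0.982, -0.017, -0.155]
ft_force: [-2.5, -0.3, -0.8]
grip_width: 0.117
```

```bash
python3 - <<'E'
from go import *
log();edge_now()
E
```

```text
t 22.50 edge [49.63  0.18  1.36] pitch deg 17.98 roll -0.01 yaw -0.03 F pocket [-2.5  0.3 -0.8] grip 10.0
```

Wall contact at edge x=49.7, against 49.96 expected. I'll back off 0.5 mm and lower the near edge.

```bash
python3 - <<'E'
from go import *
o,p,R=obs()
W=[(p,R)]+[plate_in_pocket(*a) for a in((49.2,1.3,14),(49.2,1.1,9),(49.4,.9,4),(49.6,.6,1))]
for a,b in zip(W,W[1:]):print(rows(*a,*b,2))
E
```

```text
[[0.5, -0.1, 1.8, 0.0, -2.0, -0.0], [0.5, -0.1, 1.8, 0.0, -2.0, -0.0]]
[[0.3, -0.0, 2.2, 0.0, -2.5, -0.0], [0.4, -0.0, 2.2, 0.0, -2.5, -0.0]]
[[0.2, 0.0, 2.2, 0.0, -2.5, 0.0], [0.3, 0.0, 2.2, 0.0, -2.5, 0.0]]
[[0.1, 0.0, 1.4, 0.0, -1.5, 0.0], [0.2, 0.0, 1.4, 0.0, -1.5, 0.0]]
```

Request:
step_arm:
  motion:
    - [0.5,0,1.8,0,-2,0]
    - [0.5,0,1.8,0,-2,0]
    - [0.3,0,2.1,0,-2.5,0]
    - [0.4,0,2.1,0,-2.5,0]
    - [0,0,0,0,0,0]

```text
clock: 23.12
position: [0.5759, 0.1708, 0.0582]
ee_rot: [-0.105, 0.992, -0.008, -0.075]
ft_force: [-2.1, 0.5, -1.3]
grip_width: 0.116
```

```bash
python3 - <<'E'
from go import *
log();edge_now()
to(*plate_in_pocket(49.4,.9,4),2)
cv2.imwrite('pics/q3_scene.png',manip.camera('scene'))
crop(cv2.imread('pics/q3_scene.png'),325,130,80,75,8,'pics/q3_s.png')
E
```

```text
t 23.12 edge [50.34  0.1   0.94] pitch deg 8.68 roll -0.00 yaw -0.06 F pocket [-1.9  0.9 -1.3] grip 9.9
t 23.12 pos [0.5759 0.1708 0.0582] R
 [[-0.9664 -0.2104 -0.1475]
 [-0.208   0.9776 -0.0317]
 [ 0.1508 -0.     -0.9886]] 
F_tool [1.7119 0.9349 1.5623] grip mm 9.871851508365813 q [ 0.3237  0.7609 -0.9803  1.5265  0.5768  1.3414  1.0408]
err mm [-2.1164 -0.6036 -3.8543] deg [ 0.0059 -4.6756 -0.0574]
[[0.8, -0.1, 2.1, 0.0, -2.3, -0.0], [0.9, -0.1, 2.0, 0.0, -2.3, -0.0]]
```

View pics/q3_s.png

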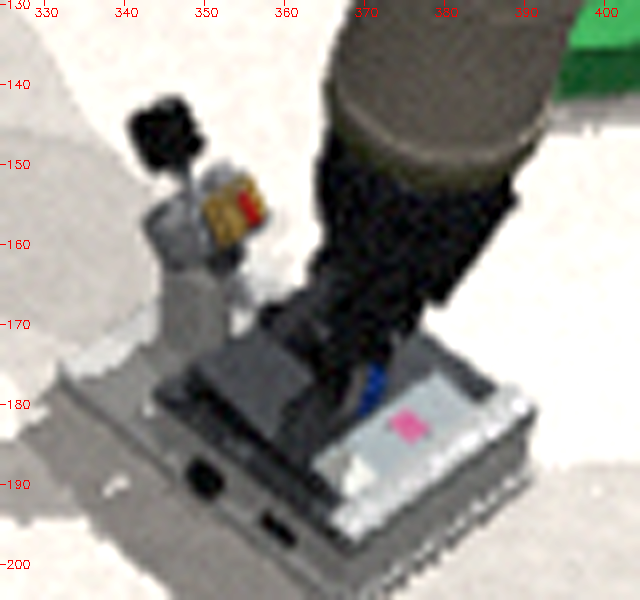

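The far edge is tucked under the lip (the slide touches the lip's image edge at about (375,190)) and the near edge is coming down. Backing off 1 mm while I finish lowering.

Request:
step_arm:
  motion:
    - [0.9,0,1.9,0,-2.3,0]
    - [0.9,0,1.9,0,-2.3,0]
    - [0,0,0,0,0,0]

```text
clock: 23.55
position: [0.575, 0.1707, 0.0547]
ee_rot: [-0.105, 0.994, -0.003, -0.036]
ft_force: [0.1, -0.1, -1.9]
grip_width: 0.119
```

```bash
python3 - <<'E'
from go import *
log();edge_now()
to(*plate_in_pocket(49.7,.6,.5),2)
E
```

```text
t 23.55 edge [50.64  0.15  1.21] pitch deg 4.11 roll 0.06 yaw -0.11 F pocket [ 0.  -0.1 -1.9] grip 10.2
t 23.55 pos [0.575  0.1707 0.0547] R
 [[-0.9753 -0.2095 -0.0703]
 [-0.209   0.9778 -0.014 ]
 [ 0.0717  0.001  -0.9974]] 
F_tool [-0.17   -0.1145  1.8875] grip mm 10.195152710948916 q [ 0.3629  0.7135 -0.9977  1.6077  0.5959  1.2385  1.0191]
err mm [-1.6116 -0.5843 -3.6192] deg [ 0.062  -3.61   -0.1109]
[[0.7, -0.1, 1.9, 0.0, -1.8, -0.1], [0.8, -0.1, 1.8, 0.0, -1.8, -0.1]]
```

Request:
step_arm:
  motion:
    - [0.7,0,1.7,0,-1.8,0]
    - [0.8,0,1.7,0,-1.7,0]
    - [0,0,0,0,0,0]

```text
clock: 23.92
position: [0.5747, 0.1706, 0.0518]
ee_rot: [-0.105, 0.994, 0.0, -0.006]
ft_force: [-2.6, 0.4, -2.7]
grip_width: 0.119
```

```bash
python3 - <<'E'
from go import *
log();edge_now()
to(*plate_in_pocket(49.8,.0,0),1)
E
```

```text
t 23.93 edge [51.03  0.07  1.07] pitch deg 0.71 roll 0.10 yaw -0.17 F pocket [-2.4  1.  -2.7] grip 10.2
t 23.93 pos [0.5747 0.1706 0.0518] R
 [[-0.978  -0.2084 -0.0124]
 [-0.2084  0.978  -0.0009]
 [ 0.0123  0.0017 -0.9999]] 
F_tool [2.4092 0.9405 2.6883] grip mm 10.191668014005348 q [ 0.3902  0.6794 -1.0087  1.6667  0.6127  1.1601  1.0001]
err mm [-1.2876 -0.4815 -1.6595] deg [ 0.1    -0.7055 -0.1752]
[[1.3, -0.2, 1.7, 0.1, -0.7, -0.2]]
```

Request:
step_arm:
  motion:
    - [1.3,-0.2,0.5,0,-0.4,-0.2]
    - [0,0,0.5,0,-0.3,0]
    - [0,0,0,0,0,0]

```text
clock: 24.3
position: [0.5743, 0.1704, 0.051]
ee_rot: [-0.106, 0.994, 0.001, -0.0]
ft_force: [-0.5, 0.6, -2.0]
grip_width: 0.12
```

```bash
python3 - <<'E'
from go import *
log();edge_now()
to(*plate_in_pocket(49.8,.0,0),1)
E
```

```text
t 24.30 edge [50.73  0.1   0.82] pitch deg 0.04 roll 0.14 yaw 0.01 F pocket [-0.4  0.7 -2. ] grip 10.3
t 24.3 pos [0.5743 0.1704 0.051 ] R
 [[-0.9774 -0.2116 -0.0011]
 [-0.2116  0.9774  0.0022]
 [ 0.0006  0.0024 -1.    ]] 
F_tool [0.3992 0.7278 2.011 ] grip mm 10.250021026258981 q [ 0.3968  0.6728 -1.0117  1.6794  0.6164  1.1439  0.9995]
err mm [-0.9034 -0.258  -0.8525] deg [ 0.1363 -0.0359  0.0128]
[[0.9, -0.1, 0.9, 0.1, -0.0, 0.0]]
```

Request:
step_arm:
  motion:
    - [1,0,0.3,0.1,0,0]
    - [0,0,0.7,0,0,0]
    - [0,0,0,0,0,0]

```text
clock: 24.68
position: [0.5734, 0.1703, 0.0503]
ee_rot: [-0.106, 0.994, 0.0, -0.0]
ft_force: [-0.2, 0.5, -0.5]
grip_width: 0.125
```

```bash
python3 - <<'E'
from go import *
log();edge_now()
cv2.imwrite('pics/q4_scene.png',manip.camera('scene'))
crop(cv2.imread('pics/q4_scene.png'),325,130,80,75,8,'pics/q4_s.png')
E
```

```text
t 24.68 edge [49.86  0.16  0.13] pitch deg 0.03 roll 0.03 yaw 0.01 F pocket [-0.1  0.5 -0.5] grip 10.6
```

View pics/q4_s.png

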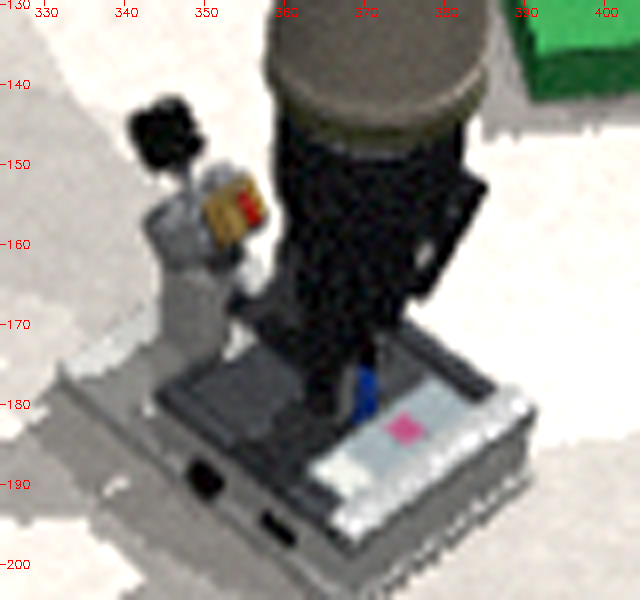

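The plate lies flush between the rails, and the weight on the hand has dropped from -2 N to -0.5 N, so it is on the floor. One light press, then release.

Request:
step_arm:
  motion:
    - [0,0,0.5,0,0,0]
    - [0,0,0,0,0,0]

```text
clock: 24.98
position: [0.5735, 0.1703, 0.0502]
ee_rot: [-0.106, 0.994, 0.0, -0.0]
ft_force: [-0.2, -0.5, 0.2]
grip_width: 0.117
```

```bash
python3 - <<'E'
from go import *
log();edge_now()
E
```

```text
t 24.98 edge [49.94  0.14  0.1 ] pitch deg 0.02 roll 0.01 yaw 0.01 F pocket [-0.3 -0.5  0.2] grip 10.0
```

Request:
step_arm:
  motion:
    - [0,0,0,0,0,0]
    - [0,0,0,0,0,0]
    - [0,0,0,0,0,0]
    - [0,0,0,0,0,0]
  jaw: 30

```text
clock: 25.48
position: [0.5738, 0.1704, 0.0501]
ee_rot: [-0.106, 0.994, 0.0, 0.0]
ft_force: [-0.0, 1.0, -0.6]
grip_width: 0.352
```

Request:
step_arm:
  motion:
    - [0,0,-6,0,0,0]
    - [0,0,-15,0,0,0]
    - [0,0,-25,0,0,0]
    - [0,0,-35,0,0,0]
    - [0,0,-45,0,0,0]
    - [0,-40,-20,0,0,0]
    - [0,-50,0,0,0,0]
    - [0,-50,0,0,0,0]
    - [0,-50,0,0,0,0]
    - [0,0,0,0,0,0]

```text
clock: 26.72
position: [0.6161, -0.0185, 0.2116]
ee_rot: [-0.108, 0.994, 0.0, 0.004]
ft_force: [-0.9, 1.2, 0.0]
grip_width: 0.348
```

```bash
python3 - <<'E'
from go import *
show()
for n in('scene','top'):cv2.imwrite(f'pics/f_{n}.png',manip.camera(n))
crop(cv2.imread('pics/f_scene.png'),325,130,80,75,8,'pics/f_s.png');crop(cv2.imread('pics/f_top.png'),222,165,76,92,6,'pics/f_t.png')
E
```

```text
t 26.73 pos [ 0.6161 -0.0185  0.2116] R
 [[-0.9764 -0.2156  0.0085]
 [-0.2156  0.9765  0.0015]
 [-0.0086 -0.0004 -1.    ]] 
F_tool [ 0.6276  1.3488 -0.0103] grip mm 29.72211558907074 q [ 0.7438  0.5425 -1.0956  1.4793  0.4852  1.4047  1.4196]
```

View pics/f_s.png

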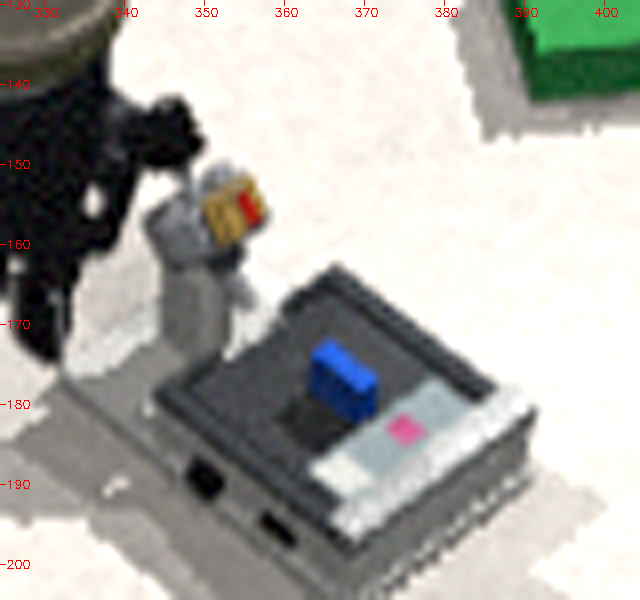

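View pics/f_t.png

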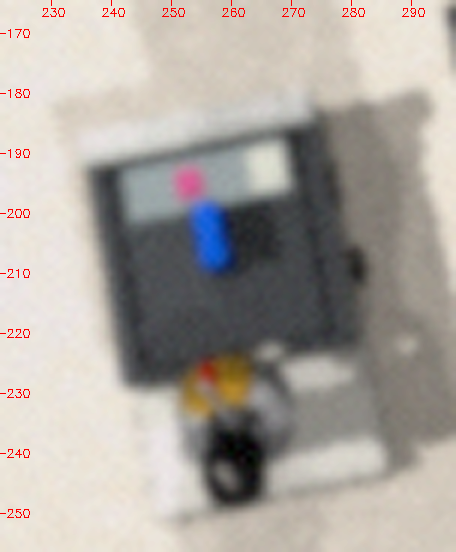

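View pics/f_top.png

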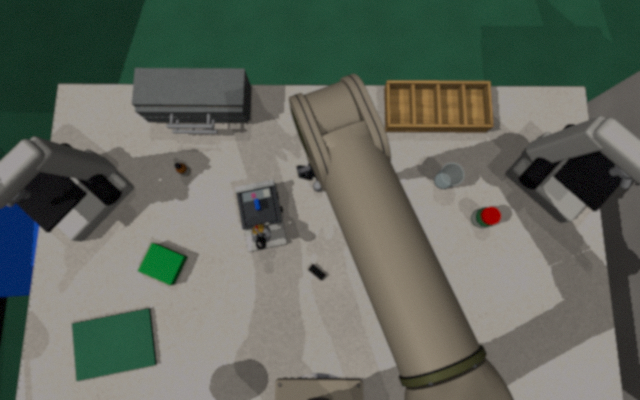

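```bash
python3 - <<'E'
from go import *
for n,uv in(('top',(256.6,203.6)),('scene',(367.3,176.0))):
    w=ray(n,uv,.069);print(n,Rz(P[2]).inv().apply(w-np.array([P[0],P[1],.069]))*1000)
for d in(0,12,15):print(d,proj('top',stand_pts(P,KG+U*(d+8))),proj('scene',stand_pts(P,KG+U*(d-5))))
E
```

```text
top [-0.2384  0.599  -0.    ]
scene [ 2.6679 -5.1035 -0.    ]
0 [[261.1466 243.078 ]] [[346.818  149.2099]]
12 [[261.1278 245.967 ]] [[345.3005 146.0536]]
15 [[261.123  246.6995]] [[344.9202 145.2626]]
```

```bash
python3 - <<'E'
from go import *
print(proj('scene',stand_pts(P,[[0,0,29],[15,0,29],[-15,0,29]])))
print(manip.hand_in())
E
```

```text
[[367.8134 174.7745]
 [371.0535 177.2904]
 [364.6004 172.2796]]
the job is handed in; nothing more can be done
None
```

The plunger is parked in its rest notch and the plate is lying flat in the pocket under the lip. I handed the job in at about 27 s of the 72 s allowed; the hand-in gave no verdict.

- **Plunger:** I pulled it back 16.7 mm (13.7 N on the wrist) and turned it clockwise on the collar's flat top. At about 1.15 rad the top stopped carrying the spring. I lowered it about 3 mm onto the notch floor and let go. The knob's shift in the camera image matches 12 mm, not 15 mm, and it stayed there to the end.
- **Plate:** I gripped the dark plate, not the yellow look-alike, by its blue fin. I slid its far edge under the lip at 18–24° until I felt the end wall, backed off, lowered it flat and released.

**Last checks**
- **Position:** at release the edge position put the plate about 0.1 mm from the pocket's centre each way, 0.1 mm off the floor and tilted under 0.1°. The top camera agreed to within 1 mm.
- **Disagreement:** my first reading of the fin in the scene camera was off by about 3 mm in x and 5 mm in y. It was a poorly read pixel. Reading the fin's top centre again gave (367.9, 174.8), against (367.8, 174.8) expected.
- **Surroundings:** no force event at any point suggested a bystander was touched, and the ones visible in the last top picture looked unmoved; the arm hid the glass dish and partly hid the objective. The gripper was clear of everything.
- **Reach:** the exact 40° tool tilt along the plunger's axis was just out of the arm's reach. I gripped the knob at 28° instead.

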